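# Earth-bond check of toaster and hotplate with a test probe

## Robot

A 7-joint arm with a two-finger parallel gripper is mounted at the origin on a cart in front of the work surface, level with it; the furniture and walls round the work are solid. World frame = base frame: x ahead of the robot, y to its left, z up, the work surface at z = 0. Lengths are in m, angles in rad, forces in N, time in s.
With the tool pointing down it reaches from about 0.4 to 0.9 m from the base axis. Payload 5.6 kg.
Tool frame: the origin (TCP) lies midway between the tips of the shut fingers; the grasp point (between the pads) lies ctrl.pinch_z behind it (ctrl.pinch_z is the distance from the TCP to the grasp point, in m); z points along the fingers, y is the line along which they close (so a half turn about z gives the same grasp; the last joint's range is limited). The gripper opens to 92 mm and grips with 3 to 60 N. Pads are 20 mm wide; open, the fingers measure 128 mm over their backs; the gripper's body (75 mm by 189 mm) begins 69 mm behind the grasp point.
Start: joints at [1.103, 0.468, -0.012, 1.603, 0.006, 1.071, -0.056], TCP at [0.268, -0.592, 0.215] pointing down, gripper open.
Joint ranges: [-2.53, 2.53], [-0.31, 2.02], [-1.57, 1.55], [0.28, 2.44], [-1.29, 4.43], [0.15, 1.84], [-2.92, 2.92]. Speed limits (rad/s): [2.57, 2.57, 3.14, 3.14, 3.14, 3.14, 3.14].

## Interface

Orientations are given as a 3x3 rotation matrix whose columns are the frame's x, y, z axes.
In Python, from plant import ctrl gives the robot as it stands. The module is installed in compiled form; this text tells all that it offers.
- The arm moves only by the tool apply_moves, never from a script. Its argument "steps" is a list of rows, each a list of 3 entries, a list of its own where there are three numbers: the gripper's target within -1 to 1 (shut at 1, half-way at 0, fully open at -1), then the shift along the world's x, y, z in mm, then the turn about the world's z in degrees. In form: [[gripper, [x, y, z], twist], ...]. A call has 1 to 20 rows; each row shifts and turns the commanded pose from where the row before left it; what a row does not reach is not made up. A row lasts 1/10 s, in which the tool goes at most 50 mm and 8.59 degrees, less where a joint would pass 70% of its speed; a pose out of reach is approached as far as the arm can. A call with a gripper value outside its range is refused whole. The fingers move at their own pace and stop on an object; "force" is the grip in N (left out, the last holds). Time passes only in rows, so rows that do not move let the fingers close. It gives the time, the measured TCP pose, the force, the opening and the grip force at its end, in the units of the state.
- ctrl.observe(): the state, without advancing time (a new reading comes with each control period).
- ctrl.snapshot(name): name is "scene" or "top" or "wrist"; returns (picture, depth): 480x640x3 uint8, red, green, blue; 480x640 float32, m along the optical axis (not along the pixel's ray), 0 where there is no reading.
- ctrl.camera_info(name): a dict with "mtx" (3x3 intrinsics, pixels), "xyz" and "orientation" of the camera in the world. Camera axes: x right, y down, z forward; pixel columns grow to the right and rows downward; lengths in m; the calibration is good to about 2 mm. A picture is of the moment at which its call begins: read the wrist's pose just before it. camera_info takes no time and is no camera call; for the wrist camera it gives the pose at the moment of the call.
- ctrl.job_done(): hands the job in; it is judged then, once.
The state is a dict: "clock": time; "joint_pos": joint angles; "qvel": joint speeds; "effort": joint torques, N m; "tcp_pos": TCP position; "ee_rot": TCP orientation; "wrist_force": force on the tool from outside, world axes, zero at the start; "torque": the same for the moment, N m; "gripper_width": opening from 0.0 (shut) to 1.0 (fully open); "grasp_force": force on a finger pad.
Only numpy, scipy, OpenCV 4.12 (cv2) and the standard library are available. Lean on these libraries where they do the work, as an engineer would, in place of code of your own. Each camera call takes 0.05 s, during which the arm holds its last target. There are 200 camera calls.

## Task

Do the earth check on the toaster and the hotplate: take the orange-handled test probe out of its leaning stand and press its spring tip on the brass pad of the red-ringed point, then the yellow-ringed, then the blue-ringed one, each time square to the surface, lightly but so that the tip visibly gives, and held there for about a second. Then put the probe back in its stand as it was, collar down on the sleeve, and let go. Do not knock or shift anything else on the worktop.

Things in the scene. Friction and masses are not known exactly. Their poses are not given: they have to be found in the camera images.
- probe: The test probe, 180 mm long, 0.14 kg, loose. Origin: centre of the underside of its round black collar (54 mm across, 8 mm thick); z up the handle, away from the tip. Below the collar a steel barrel, 20 mm across to z = -66 mm, then a cone, then the brass spring tip (8 mm rod). At the start it hangs in the stand, handle up, collar on the sleeve's rim, its x in the plane in which the sleeve leans.
- probe_grip (a point): Middle of the orange handle (probe z = 46 mm), the place to hold it. The handle is 26 mm square, from z = 8 to 84 mm, its flats facing along the probe's x and y.
- probe_point (a point): The very end of the spring tip, at probe z = -96 mm when not pressed.
- probe_tip (a joint): How far the spring tip is pushed in, m: 0 free, 0.008 at the stop; 1 N to start, 5 N at the stop.
- probe_stand: The fixed probe stand; origin under the centre of its black base (120 x 100 x 12 mm). On it an aluminium sleeve 70 mm long leans 25 degrees from upright towards the stand's -x. The sleeve is open at both ends, 26 mm bore, its top 15 mm flaring to 40 mm bore, 48 mm outside. A hanging probe's tip stays clear of the base.
- stand_mouth (a point): Centre of the sleeve's upper rim, 105 mm above the worktop and 10 mm to the stand's -x from its origin. With the probe home its collar's underside is here and the probe's z runs along the sleeve, (-0.423, 0, 0.906) in the stand's frame.
- toaster: The grey two-slot toaster, 302 (along its x) x 187 x 192 mm, fixed. Origin under its centre; lever on its -x end. It carries the red-ringed point on its top, at toaster (30, -68, 194.5) mm. Behind the work (from x = 0.70 m) fixed jars and bottles stand along the window, up to 240 mm high at the left and 170 mm at the right.
- hotplate: The fixed steel single hotplate, 210 (x) x 220 (y) mm, origin on the worktop; dark plate on top, up to 83 mm high. It stands about side-on to the robot: its front (-x) faces right (world -y), with a panel sloping 30 degrees, from 16 mm high at x = -110 mm up to 68 mm at x = -20 mm. A knob 42 mm across, 17 mm proud, is in the panel's middle; the yellow and the blue point lie 70 mm either side of it, either way round.
- red_point: Red-ringed test point on the toaster's top: bare brass pad 20 mm across in a flat ring of 36 mm. Origin at the centre of the pad's face, z straight out of it (upright).
- yellow_point: Yellow-ringed test point on the hotplate's sloping panel: brass pad 20 mm across. Origin at the centre of the pad's face, z square out of the panel (30 degrees from upright, towards the hotplate's -x).
- blue_point: Blue-ringed test point, the same as the yellow one, on the other side of the knob.
- yoghurt_pot: white yoghurt pot with a foil lid, 72 mm across, 71 mm high, a loose bystander; origin under its centre.
- tin: low oblong tin, 63 x 105 x 25 mm, a loose bystander; origin under its centre.
- spice_jar: spice jar with a red cap, 45 mm across, 106 mm high, a loose bystander; origin under its centre.
- salt_mill: glass salt shaker with a grey cap, 44 mm across, 90 mm high, a loose bystander; origin under its centre.
- tablet_tub: small white tablet tub, 35 mm across, 78 mm high, a loose bystander; origin under its centre.

How it is judged:
By the outcome, as a careful person would: the job done as asked, in the order asked, and still so for the second after the job is handed in, with the robot touching nothing.
It also fails if it takes over 69 s, if anything falls off the work surface, if the arm or the gripper's body presses on something with over 40 N, if the wrist force passes 120 N, or if a joint passes its speed limit or range.

## Working session

There is one attempt and no reset: what is moved stays moved. The work goes in short steps, Python scripts to look and compute and a tool call to move; the robot and the scene stay as the last step left them, time stands still between calls to the robot, and variables do not carry over. Pictures are saved under pics/ and viewed, at most 10 in all, crops included, and the job is handed in when it is done.

Besides the shell and the picture viewer there is one more tool, called as name(argument=value, ...) on one line, values as JSON. apply_moves: Moves the arm, as the interface text tells. Its arguments: {"type":"object","properties":{"steps":{"type":"array","items":{"type":"array"}},"force":{"type":"number"}},"required":["steps"]}

```bash
mkdir -p pics; cat > h.py <<'E'
import numpy as np, cv2
from plant import ctrl
def snap(n,tag=None):
    ci=ctrl.camera_info(n); p,d=ctrl.snapshot(n)
    tag=tag or n
    cv2.imwrite(f'pics/{tag}.png',p[:,:,::-1]); np.savez(f'pics/{tag}.npz',p=p,d=d,K=ci['mtx'],t=ci['xyz'],R=ci['orientation'])
    return p,d
def load(tag):
    return np.load(f'pics/{tag}.npz')
def cloud(tag):
    z=load(tag); K=z['K'];d=z['d'];v,u=np.mgrid[0:480,0:640]
    c=np.stack([(u-K[0,2])/K[0,0]*d,(v-K[1,2])/K[1,1]*d,d],-1)
    return c@np.array(z['R']).T+np.array(z['t'])
def proj(tag,P):
    z=load(tag); c=(np.array(P)-z['t'])@np.array(z['R']); q=c@np.array(z['K']).T
    return q[...,:2]/q[...,2:]
E
python3 - <<'E'
from h import *
s=ctrl.observe(); print(ctrl.pinch_z,{k:np.round(v,3) for k,v in s.items()})
for n in('scene','top'):
    snap(n); ci=ctrl.camera_info(n); print(n,np.round(ci['xyz'],3),np.round(ci['orientation'],2).tolist())
E
```

```text
0.0187 {'clock': np.float64(0.0), 'joint_pos': array([ 1.103,  0.468, -0.012,  1.604,  0.006,  1.071, -0.056]), 'qvel': array([-0.001,  0.001, -0.002, -0.001, -0.   , -0.001, -0.002]), 'effort': array([-0.0000e+00, -5.2057e+01, -1.3000e-02, -2.4375e+01, -5.7000e-02,
        1.7000e-02,  0.0000e+00]), 'tcp_pos': array([ 0.268, -0.592,  0.214]), 'ee_rot': array([[ 0.911,  0.412, -0.001],
       [ 0.412, -0.911,  0.002],
       [-0.   , -0.002, -1.   ]]), 'wrist_force': array([ 0.357, -0.603,  0.284]), 'torque': array([-0.005, -0.003,  0.003]), 'grasp_force': np.float64(0.0), 'gripper_width': np.float64(0.998)}
scene [ 0.414 -0.745  0.943] [[0.99, -0.12, 0.12], [-0.17, -0.74, 0.66], [0.01, -0.67, -0.75]]
top [ 0.297 -0.018  1.231] [[0.01, -0.98, 0.2], [-1.0, -0.0, 0.0], [-0.0, -0.2, -0.98]]
```

View pics/scene.png

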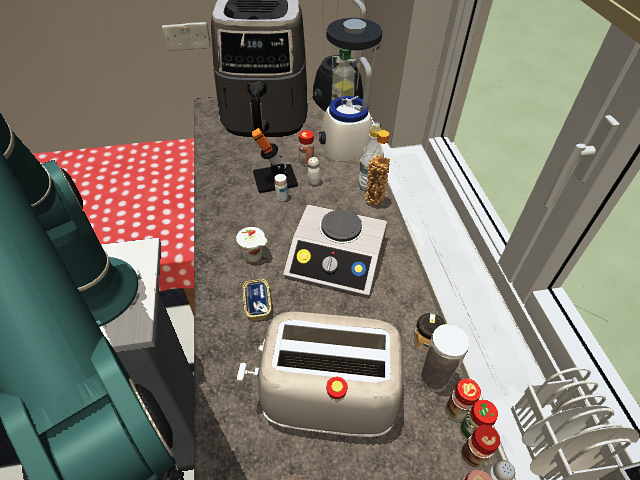

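View pics/top.png

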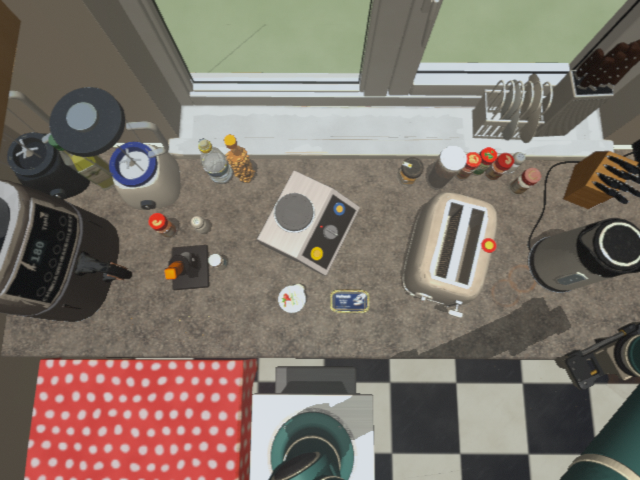

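```bash
python3 - <<'E'
from h import *
import cv2
T=cloud('top');S=cloud('scene')
def crop(tag,x0,y0,w,h,k): 
    im=cv2.imread(f'pics/{tag}.png')[y0:y0+h,x0:x0+w]; return cv2.resize(im,(w*k,h*k),interpolation=cv2.INTER_CUBIC)
a=crop('top',80,200,160,120,5);cv2.imwrite('pics/c1.png',a)
# pad finder: yellowish brass pads - ring colours
for tag,C in(('top',T),('scene',S)):
    p=load(tag)['p']; hsv=cv2.cvtColor(p,cv2.COLOR_RGB2HSV)
    for n,c in(('red',[(488,245),(337,387)]),('yel',[(317,254),(304,257)]),('blu',[(340,210),(359,268)]),('knob',[(330,232),(329,264)])):
        u,v=c[tag=='scene']; r=14
        H=hsv[v-r:v+r+1,u-r:u+r+1].astype(int); X=C[v-r:v+r+1,u-r:u+r+1]
        if n=='knob': print(tag,n,np.round(C[v,u],3)); continue
        hue=H[...,0]; m=(H[...,1]>120)&(H[...,2]>90)
        if n=='red': ring=m&((hue<8)|(hue>172)); pad=m&(hue>12)&(hue<35)
        if n=='yel': ring=m&(hue>15)&(hue<35); pad=ring
        if n=='blu': ring=m&(hue>95)&(hue<130); pad=m&(hue>12)&(hue<35)
        for nm,mm in(('ring',ring),('pad',pad)):
            if mm.sum()>3:
                ys,xs=np.nonzero(mm); cx,cy=(xs.min()+xs.max())/2+u-r,(ys.min()+ys.max())/2+v-r
                print(tag,n,nm,mm.sum(),(cx,cy),(round(xs.mean()+u-r,1),round(ys.mean()+v-r,1)),np.round(np.median(X[mm],0),4))
# panel plane normal fit
    pts=C[np.array([[u,v] for u,v in[]],int).reshape(-1,2)[:,1],np.array([],int)] if 0 else None
# tool clearance objects: airfryer/other heights near stand
m=(T[...,0]>.3)&(T[...,0]<.7)&(T[...,2]>.1)
for y in np.arange(.2,.75,.04):
    k=m&(abs(T[...,1]-y)<.02); 
    if k.any(): print('y',round(y,2),'maxz',T[k][:,2].max().round(3),'x range',T[k][:,0].min().round(2),T[k][:,0].max().round(2))
# orange handle
for tag,C in(('top',T),('scene',S)):
    p=load(tag)['p'];hsv=cv2.cvtColor(p,cv2.COLOR_RGB2HSV)
    m=(hsv[...,0]>5)&(hsv[...,0]<17)&(hsv[...,1]>170)&(hsv[...,2]>90)&(C[...,1]>.25)&(C[...,1]<.6)&(C[...,0]<.55)&(C[...,0]>.3)
    q=C[m]; ys,xs=np.nonzero(m)
    print(tag,'handle',m.sum(),xs.min(),xs.max(),ys.min(),ys.max()); 
    for z in np.arange(.09,.23,.02):
        k=abs(q[:,2]-z)<.01
        if k.sum()>3: print(round(z,2),k.sum(),q[k].mean(0).round(3),q[k].min(0).round(3),q[k].max(0).round(3))
# stand base
p=load('top')['p']; m=(p.max(-1)<60)&(abs(T[...,2]-.012)<.006)&(T[...,1]>.2)&(T[...,1]<.5)&(T[...,0]<.6)
q=T[m][:,:2].astype(np.float32); print('base',cv2.minAreaRect(q),len(q))
E
```

```text
top red ring 104 (np.float64(489.0), np.float64(245.0)) (np.float64(488.5), np.float64(245.1)) [ 0.5144 -0.4193  0.1925]
top red pad 56 (np.float64(488.5), np.float64(244.5)) (np.float64(488.5), np.float64(244.7)) [ 0.5143 -0.4184  0.195 ]
top yel ring 146 (np.float64(316.5), np.float64(253.5)) (np.float64(316.3), np.float64(253.2)) [ 0.5194 -0.0077  0.0464]
top yel pad 146 (np.float64(316.5), np.float64(253.5)) (np.float64(316.3), np.float64(253.2)) [ 0.5194 -0.0077  0.0464]
top blu ring 40 (np.float64(338.5), np.float64(208.5)) (np.float64(338.0), np.float64(209.0)) [ 0.6421 -0.0675  0.049 ]
top blu pad 26 (np.float64(339.0), np.float64(208.5)) (np.float64(339.0), np.float64(208.5)) [ 0.646  -0.0703  0.0478]
top knob [ 0.578 -0.045  0.051]
scene red ring 263 (np.float64(336.5), np.float64(387.5)) (np.float64(336.4), np.float64(387.7)) [ 0.5127 -0.4242  0.1917]
scene red pad 102 (np.float64(336.5), np.float64(386.0)) (np.float64(336.6), np.float64(385.9)) [ 0.5138 -0.4208  0.1941]
scene yel ring 162 (np.float64(303.5), np.float64(256.0)) (np.float64(303.3), np.float64(255.7)) [ 0.51
[... 890 characters left out ...]
.35 0.14]
0.15 33 [0.469 0.335 0.15 ] [0.457 0.328 0.14 ] [0.476 0.349 0.159]
0.17 43 [0.451 0.335 0.172] [0.433 0.327 0.161] [0.468 0.35  0.18 ]
0.19 19 [0.451 0.338 0.182] [0.433 0.327 0.18 ] [0.457 0.35  0.187]
scene handle 195 252 271 128 152
0.11 10 [0.47  0.331 0.116] [0.461 0.327 0.113] [0.484 0.357 0.119]
0.13 52 [0.467 0.329 0.131] [0.451 0.324 0.12 ] [0.482 0.343 0.139]
0.15 61 [0.459 0.328 0.151] [0.441 0.322 0.14 ] [0.474 0.346 0.16 ]
0.17 59 [0.448 0.329 0.171] [0.432 0.32  0.16 ] [0.464 0.345 0.18 ]
0.19 13 [0.45  0.333 0.182] [0.442 0.324 0.18 ] [0.455 0.347 0.185]
base ((0.4842737317085266, 0.33899256587028503), (0.1131223514676094, 0.0909140557050705), 5.116387367248535) 204
```

View pics/c1.png

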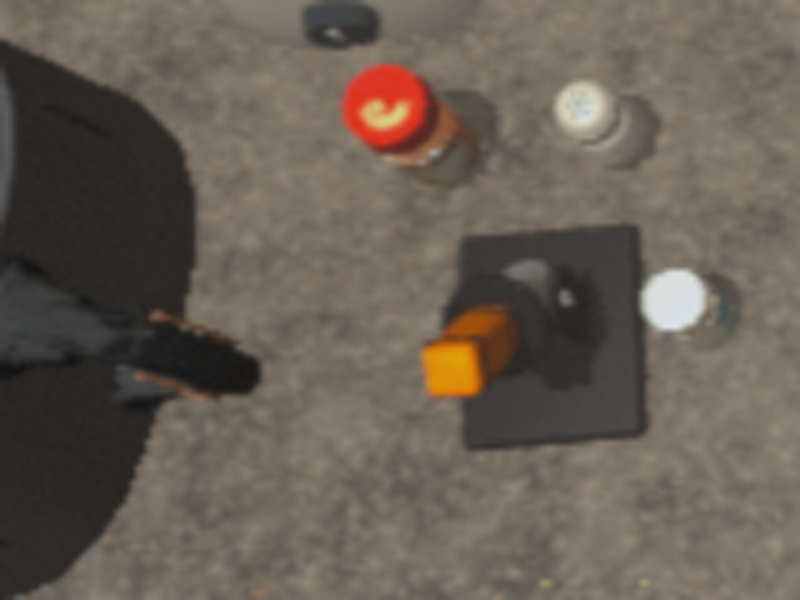

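apply_moves(steps=[[-1,[0,0,40],0],[-1,[0,0,40],0],[-1,[5,10,40],0],[-1,[10,15,40],0],[-1,[20,26,40],0],[-1,[20,26,0],-2],[-1,[20,26,0],-2],[-1,[20,26,0],-2],[-1,[20,26,0],-2],[-1,[20,26,0],-2],[-1,[20,26,0],-2],[-1,[20,26,0],-2],[-1,[20,26,0],-2],[-1,[20,26,0],-2],[-1,[20,26,0],-2],[-1,[10,30,0],-1],[-1,[0,35,0],0],[-1,[0,35,0],0],[-1,[0,35,0],0],[-1,[0,35,0],0]], force=15)

```text
clock: 2.1
tcp_pos: [0.5118, -0.1107, 0.4129]
ee_rot: [[0.998, 0.058, -0.001], [0.058, -0.998, -0.0], [-0.001, -0.0, -1.0]]
wrist_force: [0.3, 1.3, -0.3]
gripper_width: 0.999
grasp_force: 0.0
```

```bash
python3 - <<'E'
from h import *
T=cloud('top')
# local clearance & normals
for n,(x0,x1,y0,y1) in dict(fryhandle=(.38,.53,.40,.47),toaster=(.36,.66,-.47,-.25),hot=(.45,.75,-.12,.15)).items():
    m=(T[...,0]>x0)&(T[...,0]<x1)&(T[...,1]>y0)&(T[...,1]<y1); q=T[m]; print(n,q[:,2].max().round(3), q[q[:,2]>.1].min(0).round(3) if (q[:,2]>.1).any() else '')
# panel plane from region between points using top and scene
for tag in('top','scene'):
    C=cloud(tag); a=np.array([.5197,-.009]);b=np.array([.6455,-.0715]);e=(b-a)/np.linalg.norm(b-a);n=np.array([e[1],-e[0]])
    r=C[...,:2]-(a+b)/2; s=r@e;t=r@n
    m=(abs(abs(s)-.045)<.018)&(abs(t)<.03)&(C[...,2]>.01)&(C[...,2]<.09); q=C[m]
    c=q.mean(0);N=np.linalg.svd(q-c,full_matrices=0)[2][2];N*=np.sign(N[2]); print(tag,m.sum(),'normal',N.round(3),'tilt',np.degrees(np.arccos(N[2])).round(1),'az',np.degrees(np.arctan2(N[1],N[0])).round(1))
    for p in(a,b): print('plane z at pt',(c[2]-(N[:2]@(p-c[:2]))/N[2]).round(4))
    # steel top edge az
E
```

```text
fryhandle 0.187 [0.442 0.46  0.102]
toaster 0.199 [ 0.36  -0.451  0.1  ]
hot 0.09 
top 592 normal [-0.222 -0.449  0.866] tilt 30.0 az -116.3
plane z at pt 0.0447
plane z at pt 0.0445
scene 798 normal [-0.221 -0.455  0.863] tilt 30.4 az -115.9
plane z at pt 0.0447
plane z at pt 0.044
```

apply_moves(steps=[[-1,[0,35,0],0],[-1,[-5,35,0],0],[-1,[-5,35,0],0],[-1,[-5,35,0],0],[-1,[-5,35,0],0],[-1,[-5,35,0],0],[-1,[-5,35,0],0],[-1,[-5,35,0],0],[-1,[-5,35,-10],0],[-1,[-5,35,-10],0],[-1,[-5,35,-10],0],[-1,[-5,30,-20],0],[-1,[-5,20,-20],0],[-1,[0,10,-10],0],[-1,[0,0,0],0],[-1,[0,0,0],0]])

```text
clock: 3.7
tcp_pos: [0.453, 0.332, 0.3336]
ee_rot: [[0.998, 0.057, 0.0], [0.057, -0.998, -0.0], [0.0, 0.0, -1.0]]
wrist_force: [-0.1, 0.0, 0.3]
gripper_width: 1.001
grasp_force: 0.0
```

```bash
python3 - <<'E'
from h import *
s=ctrl.observe();print(s['tcp_pos'].round(4))
snap('wrist','w1'); ci=ctrl.camera_info('wrist');print(ci['xyz'].round(3),ci['orientation'].round(2).tolist())
E
```

```text
[0.453  0.332  0.3336]
[0.524 0.334 0.505] [[0.06, -0.97, -0.25], [-1.0, -0.05, -0.01], [0.0, 0.25, -0.97]]
```

View pics/w1.png

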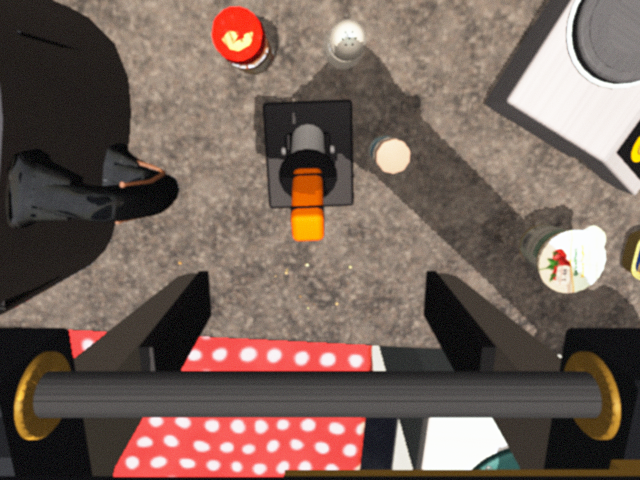

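```bash
python3 - <<'E'
from h import *
C=cloud('w1');p=load('w1')['p'];hsv=cv2.cvtColor(p,cv2.COLOR_RGB2HSV)
z=load('w1');K=z['K'];R=z['R'];t=z['t']
def ray(u,v,h):
    d=R@np.linalg.solve(K,[u,v,1.]);return t+d*(h-t[2])/d[2]
c=np.array([ray(u,v,.012) for u,v in[(264,101),(350,100),(353,206),(270,208)]]);print(c.round(4).tolist(),c.mean(0))
e=c[1]-c[0];f=c[2]-c[3];g=c[0]-c[3];k=c[1]-c[2]
print('sizes',[np.linalg.norm(x).round(4) for x in(e,f,g,k)],'yaw',[np.degrees(np.arctan2(x[0],-x[1])).round(1) for x in(e,f)],[np.degrees(np.arctan2(x[1],x[0])).round(1) for x in(g,k)])
m=(hsv[...,0]>4)&(hsv[...,0]<20)&(hsv[...,1]>170)&(hsv[...,2]>90)&(C[...,2]>.1)
m[:90]=0;m[250:]=0;m[:,:270]=0;m[:,345:]=0
q=C[m];v,u=np.nonzero(m);print(m.sum(),u.min(),u.max(),v.min(),v.max())
# front-face: rows
for r in range(168,244,6):
    k=m[r]; 
    if k.sum()>3:
        us=np.nonzero(k)[0];print(r,us.min(),us.max(),C[r,us].mean(0).round(4),C[r,us.min()].round(4),C[r,us.max()].round(4))
E
```

```text
[[0.543, 0.3934, 0.012], [0.5494, 0.2988, 0.012], [0.4311, 0.2863, 0.012], [0.4233, 0.3834, 0.012]] [0.4866775  0.34047288 0.012     ]
sizes [np.float64(0.0948), np.float64(0.0974), np.float64(0.1201), np.float64(0.1189)] yaw [np.float64(3.9), np.float64(4.6)] [np.float64(4.8), np.float64(6.0)]
1605 291 323 168 240
168 298 318 [0.4833 0.3397 0.1177] [0.4828 0.3487 0.1171] [0.4839 0.3307 0.1182]
174 298 302 [0.4791 0.3462 0.1306] [0.4789 0.348  0.1301] [0.4792 0.3445 0.1306]
180 293 321 [0.4753 0.3398 0.1388] [0.4734 0.3522 0.1296] [0.4756 0.3277 0.136 ]
186 292 322 [0.4712 0.3394 0.1461] [0.4652 0.3538 0.1107] [0.4713 0.3267 0.142 ]
192 292 322 [0.4673 0.3391 0.1537] [0.4589 0.3538 0.1059] [0.4676 0.3266 0.1511]
198 292 322 [0.4639 0.3386 0.1632] [0.4618 0.3511 0.1546] [0.4641 0.3265 0.16  ]
204 292 322 [0.4605 0.3383 0.1709] [0.4587 0.3504 0.1651] [0.4607 0.3264 0.1684]
210 292 322 [0.4571 0.338  0.1781] [0.456  0.3497 0.1758] [0.4573 0.3262 0.176 ]
216 291 323 [0.4533 0.3402 0.183 ] [0.4514 0.3502 0.1772] [0.4535 0.3253 0.18  ]
222 291 323 [0.4489 0.336  0.1834] [0.4471 0.3499 0.1793] [0.4493 0.3251 0.1827]
228 292 323 [0.4436 0.3354 0.1813] [0.4422 0.349  0.1788] [0.4441 0.3247 0.1811]
234 292 323 [0.438  0.3366 0.1787] [0.4364 0.3489 0.1754] [0.4385 0.3244 0.1779]
240 296 317 [0.4367 0.3367 0.1917] [0.4319 0.3455 0.1762] [0.4328 0.3288 0.1761]
```

apply_moves(steps=[[-1,[4.5,6,-20],1.5],[-1,[0,0,-35],0],[-1,[0,0,-35],0],[-1,[0,0,-35],0],[-1,[0,0,-35],0],[-1,[0,0,-25],0],[-1,[0,0,-15],0],[-1,[0,0,-5.5],0],[-1,[0,0,0],0],[1,[0,0,0],0],[1,[0,0,0],0],[1,[0,0,0],0],[1,[0,0,0],0],[1,[0,0,0],0],[1,[0,0,0],0],[1,[0,0,0],0],[1,[0,0,0],0]], force=15)

```text
clock: 5.45
tcp_pos: [0.4567, 0.3389, 0.1277]
ee_rot: [[0.996, 0.084, -0.0], [0.084, -0.996, -0.0], [-0.0, 0.0, -1.0]]
wrist_force: [-0.6, 0.6, -0.2]
gripper_width: 0.326
grasp_force: 0.0
```

apply_moves(steps=[[1,[0,0,0],0],[1,[0,0,0],0],[1,[0,0,0],0],[1,[0,0,0],0],[1,[-2.4,-0.2,5.1],0],[1,[-4.7,-0.4,10.2],0],[1,[-4.7,-0.4,10.2],0],[1,[-4.7,-0.4,10.2],0],[1,[-4.7,-0.4,10.2],0],[1,[-4.7,-0.4,10.2],0],[1,[-4.7,-0.4,10.2],0],[1,[-4.7,-0.4,10.2],0],[1,[-2.4,-0.2,5.1],0],[1,[0,0,0],0],[1,[0,0,0],0]])

```text
clock: 6.95
tcp_pos: [0.419, 0.3354, 0.2092]
ee_rot: [[0.996, 0.084, -0.0], [0.084, -0.996, -0.0], [-0.0, 0.0, -1.0]]
wrist_force: [0.3, -0.7, -1.4]
gripper_width: 0.284
grasp_force: 14.9
```

```bash
python3 - <<'E'
from h import *
s=ctrl.observe();print(s['tcp_pos'].round(4),s['wrist_force'].round(2),s['gripper_width'],s['grasp_force'])
snap('wrist','w2');snap('scene','s2')
a=cv2.imread('pics/w2.png')[100:420,150:470];b=cv2.imread('pics/s2.png')[80:240,190:350]
cv2.imwrite('pics/m2.png',np.hstack([cv2.resize(a,(400,400)),cv2.resize(b,(400,400),interpolation=2)]))
E
```

```text
[0.419  0.3354 0.2092] [ 0.26 -0.7  -1.41] 0.2837527131354907 14.878154397010803
```

View pics/m2.png

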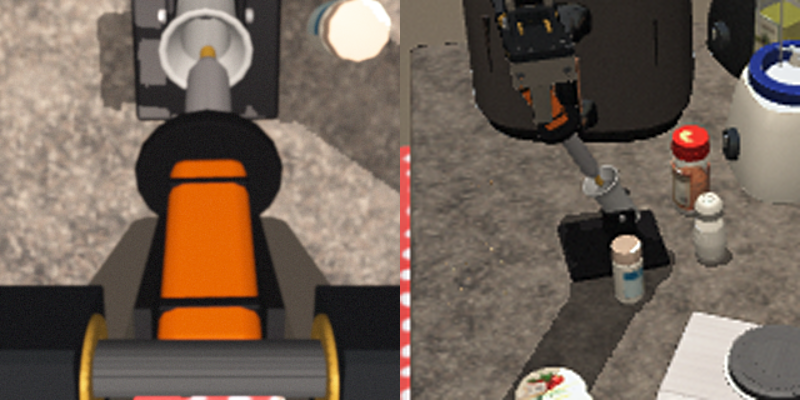

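apply_moves(steps=[[1,[6,0.5,0],0],[1,[6,0.5,0],0],[1,[5.7,0.5,2.3],0],[1,[5.7,0.5,2.4],0],[1,[5.9,0.5,1.9],0],[1,[5.9,0.5,1.9],0],[1,[6,0.5,1.3],0],[1,[6,0.5,1.3],0],[1,[6.1,0.5,0.9],0],[1,[6.1,0.5,0.8],0],[1,[6.2,0.5,0.3],0],[1,[6.2,0.5,0.2],0],[1,[0,0,0],0],[1,[0,0,0],0]])

```text
clock: 8.45
tcp_pos: [0.4916, 0.3423, 0.2228]
ee_rot: [[0.996, 0.084, 0.002], [0.084, -0.996, 0.001], [0.002, -0.001, -1.0]]
wrist_force: [-0.4, -0.3, -1.6]
gripper_width: 0.285
grasp_force: 15.0
```

```bash
cat >> h.py <<'E'
def tool():
    s=ctrl.observe(); return s['tcp_pos'],s['ee_rot']
def predict(tag,pos,R,tilts,L=.142):
    out=[]
    for th in tilts:
        a=np.radians(th); g=pos-R[:,2]*ctrl.pinch_z
        zt=-R[:,2]; d=-R[:,0] # lean direction = tool -x
        ax=zt*np.cos(a)+d*np.sin(a); out.append(g-L*ax)
    return np.array(out),proj(tag,np.array(out))
E
python3 - <<'E'
from h import *
s=ctrl.observe();print(s['tcp_pos'].round(4),s['wrist_force'].round(2),s['grasp_force'])
pos,R=tool();snap('wrist','w3');np.savez('pics/w3t.npz',pos=pos,R=R)
for th in(-5,0,5,25):print(th,predict('w3',pos,R,[th])[1].round(1), predict('w3',pos,R,[th],.112)[1].round(1))
# w2 check: at tilt 25, same tool-camera geometry
cv2.imwrite('pics/m3.png',cv2.resize(cv2.imread('pics/w3.png')[60:260,215:415],(600,600),interpolation=2))
E
```

```text
[0.4916 0.3423 0.2228] [-0.39 -0.34 -1.57] 14.999899864196777
-5 [[314.2 242.2]] [[313.9 250.9]]
0 [[314.2 225.1]] [[313.9 236.1]]
5 [[314.1 208.1]] [[313.8 221.3]]
25 [[313.8 139.1]] [[313.6 162.9]]
```

View pics/m3.png

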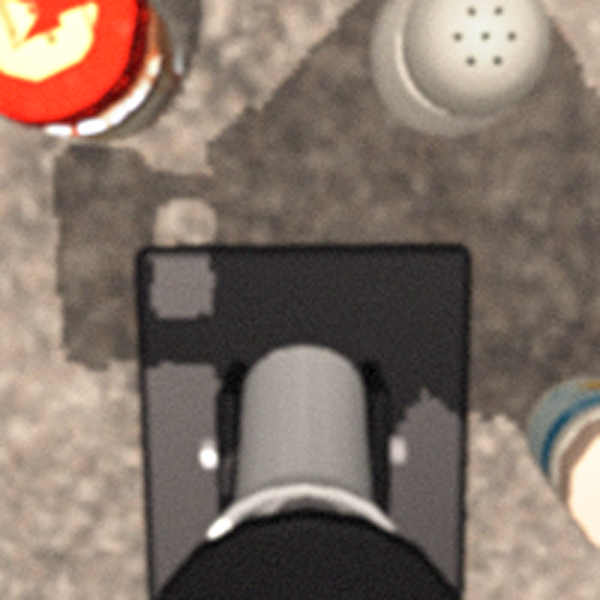

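```bash
cat >> h.py <<'E'
def collar_top(tag,pos,R,th,zs=(0,.008),ogrip=.046):
    a=np.radians(th); g=pos-R[:,2]*ctrl.pinch_z; up=-R[:,2];d=-R[:,0]
    zp=up*np.cos(a)+d*np.sin(a); xp=-d*np.cos(a)+up*np.sin(a); yp=np.cross(zp,xp)
    f=np.linspace(0,2*np.pi,360)[:,None]
    P=np.vstack([g+zp*(z-ogrip)+.027*(np.cos(f)*xp+np.sin(f)*yp) for z in zs])
    return proj(tag,P)[:,1].min()
E
python3 - <<'E'
from h import *
q=np.load('pics/w3t.npz')
for th in(-6,-4,-2,0,2,4,6):print(th,collar_top('w3',q['pos'],q['R'],th).round(1))
# calibrate on w2 at tilt 25: collar top observed?
im=load('w2')['p'];g=im[:,:,:].max(-1).astype(int);print('w2 col',[(v,g[v,316]) for v in range(150,240,4)])
pos=np.array([.419,.3354,.2092])
print('pred w2',collar_top('w2',pos,q['R'],25.4))
im=load('w3')['p'];g=im.max(-1).astype(int);print('w3 col',[(v,[g[v,u] for u in(310,314,318)]) for v in range(222,240)])
E
```

```text
-6 225.9
-4 222.9
-2 219.9
0 217.0
2 214.1
4 211.3
6 208.6
w2 col [(150, np.int64(142)), (154, np.int64(146)), (158, np.int64(142)), (162, np.int64(141)), (166, np.int64(142)), (170, np.int64(143)), (174, np.int64(142)), (178, np.int64(144)), (182, np.int64(144)), (186, np.int64(122)), (190, np.int64(18)), (194, np.int64(30)), (198, np.int64(27)), (202, np.int64(26)), (206, np.int64(26)), (210, np.int64(26)), (214, np.int64(29)), (218, np.int64(20)), (222, np.int64(30)), (226, np.int64(36)), (230, np.int64(223)), (234, np.int64(229)), (238, np.int64(232))]
pred w2 185.97888768849674
w3 col [(222, [np.int64(197), np.int64(219), np.int64(215)]), (223, [np.int64(226), np.int64(230), np.int64(231)]), (224, [np.int64(226), np.int64(209), np.int64(198)]), (225, [np.int64(196), np.int64(173), np.int64(149)]), (226, [np.int64(162), np.int64(120), np.int64(107)]), (227, [np.int64(125), np.int64(92), np.int64(90)]), (228, [np.int64(95), np.int64(81), np.int64(75)]), (229, [np.int64(75), np.int64(62), np.int64(44)]), (230, [np.int64(47), np.int64(28), np.int64(23)]), (231, [np.int64(29), np.int64(15), np.int64(12)]), (232, [np.int64(12), np.int64(21), np.int64(23)]), (233, [np.int64(23), np.int64(31), np.int64(34)]), (234, [np.int64(37), np.int64(48), np.int64(42)]), (235, [np.int64(45), np.int64(48), np.int64(40)]), (236, [np.int64(39), np.int64(41), np.int64(35)]), (237, [np.int64(45), np.int64(43), np.int64(36)]), (238, [np.int64(47), np.int64(36), np.int64(31)]), (239, [np.int64(39), np.int64(36), np.int64(38)])]
```

```bash
cat >> h.py <<'E'
def face_tilt(tag,R):
    """tilt from the handle's +x flat (wrist depth)"""
    C=cloud(tag);p=load(tag)['p'];hsv=cv2.cvtColor(p,cv2.COLOR_RGB2HSV);d=load(tag)['d']
    m=(hsv[...,0]>3)&(hsv[...,0]<20)&(hsv[...,1]>170)&(hsv[...,2]>70)&(d>0);m[:,:270]=0;m[:,360:]=0
    m=cv2.erode(m.astype(np.uint8),np.ones((3,3)))>0
    q=C[m]@R # tool axes
    x,z=q[:,0],-q[:,2]
    # line fit x = a + b z robustly (RANSAC)
    rng=np.random.default_rng(0);best=None
    for _ in range(400):
        i,j=rng.choice(len(x),2,replace=False)
        if abs(z[i]-z[j])<.01: continue
        b=(x[i]-x[j])/(z[i]-z[j]);k=abs(x-x[i]-b*(z-z[i]))<.0015
        if best is None or k.sum()>best.sum():best=k
    b=np.polyfit(z[best],x[best],1)
    return -np.degrees(np.arctan(b[0])),best.sum(),len(x),np.ptp(z[best])
E
python3 - <<'E'
from h import *
q=np.load('pics/w3t.npz')
print('w2',face_tilt('w2',q['R']));print('w3',face_tilt('w3',q['R']))
# collar top face plane in w3: dark points at expected height
for tag,pos in(('w2',np.array([.419,.3354,.2092])),('w3',q['pos'])):
    C=cloud(tag);P=(C-(pos-q['R'][:,2]*ctrl.pinch_z))@q['R']; g=load(tag)['p'].max(-1)
    m=(g<70)&(abs(P[...,1])<.027)&(P[...,2]>.02)&(P[...,2]<.07)&(abs(P[...,0])<.06)
    X=P[m];A=np.c_[X[:,:2],np.ones(len(X))]
    for _ in range(5):
        s=np.linalg.lstsq(A,X[:,2],rcond=None)[0];r=abs(A@s-X[:,2]);k=r<max(.001,np.median(r)*1.5);A,X=A[k],X[k]
    print(tag,'collar tilt',np.degrees(np.arctan(s[0])),len(X),X.min(0).round(3),X.max(0).round(3),s)
E
```

```text
w2 (np.float64(24.310642229928966), np.int64(7634), 8363, np.float64(0.06639755414342693))
w3 (np.float64(2.740661016079552), np.int64(5022), 6361, np.float64(0.07173117412506402))
w2 collar tilt -23.04894642236247 3446 [ 0.002 -0.024  0.023] [0.042 0.027 0.04 ] [-0.42548338  0.00366913  0.0403017 ]
w3 collar tilt 1.775104040080223 1957 [ 0.003 -0.022  0.035] [0.022 0.026 0.037] [ 0.03099133 -0.0032573   0.03557568]
```

apply_moves(steps=[[1,[0,0,15],0],[1,[0,0,30],0],[1,[0,0,30],0],[1,[0,0,15],0],[1,[0,0,0],0]])

```text
clock: 9.0
tcp_pos: [0.4917, 0.3428, 0.3157]
ee_rot: [[0.996, 0.084, 0.005], [0.084, -0.996, 0.003], [0.005, -0.003, -1.0]]
wrist_force: [-0.4, 0.7, -0.9]
gripper_width: 0.282
grasp_force: 15.0
```

```bash
python3 - <<'E'
from h import *
pos,R=tool();snap('scene','s4');np.savez('pics/s4t.npz',pos=pos,R=R);snap('wrist','w4')
for th in(-8,-4,0,4):print(th,predict('s4',pos,R,[th])[1].round(1),predict('s4',pos,R,[th],.046)[1].round(1),collar_top('w4',pos,R,th).round(1))
print(predict('s4',pos,R,[0],0)[1])
c=predict('s4',pos,R,[0],.1)[1][0].astype(int);x0,y0=c[0]-40,c[1]-40
im=cv2.imread('pics/s4.png')[y0:y0+80,x0:x0+80];print(x0,y0)
im2=cv2.imread('pics/w4.png')[160:480,200:440]
cv2.imwrite('pics/m4.png',np.hstack([cv2.resize(im,(400,400),interpolation=2),cv2.resize(im2,(300,400))]))
E
```

```text
-8 [[265.9 125.4]] [[268.3  93.7]] 228.4
-4 [[269.5 125.2]] [[269.5  93.6]] 222.2
0 [[273.  124.8]] [[270.7  93.5]] 216.3
4 [[276.6 124.2]] [[271.9  93.3]] 210.6
[[269.5209268  77.1709675]]
232 71
```

View pics/m4.png

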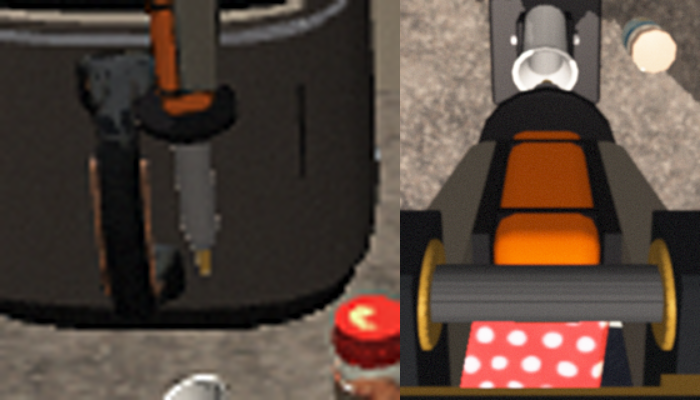

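```bash
cat >> h.py <<'E'
from scipy.optimize import least_squares
def pts(pos,R,dx,dz,th):
    """probe collar origin, axes in world, given slip dx (tool -R x sense: along +tool x), dz up, tilt th deg"""
    a=np.radians(th); up=-R[:,2];X=R[:,0]
    zp=up*np.cos(a)-X*np.sin(a); xp=X*np.cos(a)+up*np.sin(a)
    o=pos+up*ctrl.pinch_z+X*dx+up*dz-.046*zp
    return o,xp,zp
def apex(tag,o,xp,zp):
    yp=np.cross(zp,xp);f=np.linspace(0,2*np.pi,360)[:,None]
    return min(proj(tag,o+zp*z+.027*(np.cos(f)*xp+np.sin(f)*yp))[:,1].min() for z in(0,.008))
E
python3 - <<'E'
from h import *
q=np.load('pics/s4t.npz');pos,R=q['pos'],q['R']
print('face',face_tilt('w4',R))
def res(p):
    o,xp,zp=pts(pos,R,p[0]/1e3,p[1]/1e3,p[2])
    t=proj('s4',o-.096*zp);c=proj('s4',o+.004*zp)
    return np.r_[t-[273.2,126.4],c-[269.4,94.2],(apex('w4',o,xp,zp)-232.5)/3]
r=least_squares(res,[0,0,0.]);print(r.x.round(2),r.fun.round(2))
# top edge of handle's far (upper) face in w4: y=213..(m4) -> back edge row 160+213*.8 ; predicted
o,xp,zp=pts(pos,R,*(r.x*[1e-3,1e-3,1]))
for s in(.013,-.013):print('handle top edge',s,proj('w4',o+.084*zp+s*xp).round(1))
print('handle foot',proj('w4',o+.008*zp+.013*xp).round(1))
E
```

```text
face (np.float64(2.6461458427666518), np.int64(4941), 6227, np.float64(0.07158490201413492))
[-10.81  -4.78   4.48] [ 0.02 -0.26 -1.52 -0.06 -0.82]
handle top edge 0.013 [308.3 362.8]
handle top edge -0.013 [308.9 430.6]
handle foot [311.1 263.6]
```

```bash
python3 - <<'E'
from h import *
from scipy.optimize import brentq
q=np.load('pics/s4t.npz');R=q['R'];R2=np.load('pics/w3t.npz')['R']
pos2=np.array([.419,.3354,.2092]);o,xp,zp=pts(pos2,R2,0,0,25.2)
def prof(tag):
    g=load(tag)['p'][:,306:324].mean(1);  # rgb mean per row
    r=g[:,0]; return r
for tag in('w2','w4'):
    r=prof(tag);print(tag,[v for v in range(200,400) if r[v]<120 and r[v-1]>=120],[v for v in range(200,400) if r[v]>=120 and r[v-1]<120])
for zz in(.008,.014,.07,.076,.084):print(zz,proj('w2',o+zz*zp+.013*xp)[1].round(1))
E
```

```text
w2 [242, 338, 372] [228, 246, 345]
w4 [228, 271, 326, 372] [266, 275, 331]
0.008 223.4
0.014 232.2
0.07 343.0
0.076 359.1
0.084 382.4
```

```bash
cat >> h.py <<'E'
def wfit(tag,pos,R,foot,b1,b2,ap=None,ref=None,x0=(0,0,0.)):
    """fit slip dx,dz (mm), tilt from wrist rows of handle foot and the two bands (+collar apex)"""
    if ref is None: ref=REF
    def res(p):
        o,xp,zp=pts(pos,R,p[0]/1e3,p[1]/1e3,p[2])
        r=[proj(tag,o+z*zp+.013*xp)[1]-v for z,v in zip(ref,(foot,b1,b2)) if v]
        if ap: r.append(apex(tag,o,xp,zp)-ap)
        return np.r_[r,1e-2*np.array(p[:2])]
    return least_squares(res,x0)
REF=None
E
python3 - <<'E'
import h
from h import *
from scipy.optimize import brentq
R2=np.load('pics/w3t.npz')['R'];pos2=np.array([.419,.3354,.2092]);o,xp,zp=pts(pos2,R2,0,0,25.2)
ref=[brentq(lambda z:proj('w2',o+z*zp+.013*xp)[1]-v,-.01,.09) for v in(228,244,341.5)];print(ref)
open('h.py','a').write(f'REF={ref}\n')
q=np.load('pics/s4t.npz');pos,R=q['pos'],q['R']
for ap in(232.5,None):
    r=wfit('w4',pos,R,266,273,328.5,ap,ref);print(r.x.round(2),r.fun.round(2))
    o,xp,zp=pts(pos,R,*(r.x*[1e-3,1e-3,1]));print('tip scene',proj('s4',o-.096*zp),'collar',proj('s4',o+.004*zp))
E
```

```text
[0.011166592432927731, 0.02155812838654923, 0.06941967386619916]
[-18.4  -26.37   5.82] [-0.76  1.1  -0.18 -0.17 -0.18 -0.26]
tip scene [272.17677467 132.81438994] collar [265.96608353 101.80520171]
[12.61 45.85 -6.09] [-0.15  0.17 -0.02  0.13  0.46]
tip scene [271.03084354 110.1932474 ] collar [272.60460196  75.26190423]
```

```bash
cat >> h.py <<'E'
def jfit(wt,st,pos,R,rows,ap,tip,col,x0=(-5,0,2.)):
    def res(p):
        o,xp,zp=pts(pos,R,p[0]/1e3,p[1]/1e3,p[2]); b=p[3:5]
        r=[(proj(wt,o+z*zp+.013*xp)[1]-v)/2 for z,v in zip(REF,rows) if v]
        if ap: r.append((apex(wt,o,xp,zp)-ap)/2)
        r+=list(proj(st,o-.096*zp)+b-tip)
        if col is not None: r+=list(proj(st,o+.004*zp)+b-col)
        return np.r_[r,b/.7]
    return least_squares(res,list(x0)+[0,0])
E
python3 - <<'E'
from h import *
q=np.load('pics/s4t.npz');pos,R=q['pos'],q['R']
r=jfit('w4','s4',pos,R,(266,273,328.5),232.5,[273.2,126.2],[269.4,94.2]);print(r.x.round(2),r.fun.round(2))
r=jfit('w4','s4',pos,R,(266,273,328.5),232.5,[273.2,126.2],None);print(r.x.round(2),r.fun.round(2))
J=r.jac;print(np.sqrt(np.diag(np.linalg.inv(J.T@J))).round(2))
E
```

```text
[-9.28 -4.63  2.21  0.75 -0.03] [-0.19  0.58  0.2  -1.26 -0.69  0.18 -0.83 -0.11  1.07 -0.05]
[-9.66 -5.41  2.39  0.46 -0.15] [-0.18  0.61  0.29 -1.2  -0.94  0.3   0.66 -0.21]
[1.74 4.   1.1  0.62 0.69]
```

apply_moves(steps=[[1,[0,0,10],0],[1,[0,-8,15],0],[1,[0,-16,15],0],[1,[1,-24,5],0],[1,[1,-32,0],0],[1,[1,-34,0],0],[1,[1,-34,0],0],[1,[1,-34,0],0],[1,[1,-34,0],0],[1,[1,-34,0],0],[1,[1,-34,0],0],[1,[1,-34,0],0],[1,[1,-34,0],0],[1,[1,-34,0],0],[1,[1,-34,0],0],[1,[1,-34,0],0],[1,[1,-34,0],0],[1,[1,-34,0],0],[1,[1,-34,0],0],[1,[1,-34,0],0]], force=20)

```text
clock: 11.1
tcp_pos: [0.5073, -0.25, 0.3584]
ee_rot: [[0.996, 0.084, 0.0], [0.084, -0.996, -0.0], [0.0, 0.0, -1.0]]
wrist_force: [0.3, -0.0, -0.4]
gripper_width: 0.284
grasp_force: 20.0
```

apply_moves(steps=[[1,[2,-34,0],0],[1,[2,-34,0],0],[1,[2,-30,0],0],[1,[2,-24,0],0],[1,[1,-16,0],0],[1,[1,-8,0],0],[1,[0,0,0],0],[1,[0,0,0],0],[1,[0,0,0],0]])

```text
clock: 12.0
tcp_pos: [0.5182, -0.3928, 0.358]
ee_rot: [[0.996, 0.086, 0.0], [0.086, -0.996, 0.0], [0.0, -0.0, -1.0]]
wrist_force: [-0.1, -1.0, -1.3]
gripper_width: 0.284
grasp_force: 20.0
```

apply_moves(steps=[[1,[0,-13,0],0],[1,[0,-13,-5],0],[1,[0,0,-10],0],[1,[0,0,-5],0],[1,[0,0,0],0],[1,[0,0,0],0]])

```text
clock: 12.6
tcp_pos: [0.5179, -0.4199, 0.3374]
ee_rot: [[0.996, 0.085, -0.0], [0.085, -0.996, 0.001], [-0.0, -0.001, -1.0]]
wrist_force: [-0.3, -0.1, -1.1]
gripper_width: 0.283
grasp_force: 20.0
```

```bash
python3 - <<'E'
from h import *
pos,R=tool();print(pos.round(4));snap('scene','s5');snap('wrist','w5');snap('top','t5');np.savez('pics/s5t.npz',pos=pos,R=R)
r=load('w5')['p'][:,306:324].mean(1)[:,0];print([v for v in range(200,400) if r[v]<120 and r[v-1]>=120],[v for v in range(200,400) if r[v]>=120 and r[v-1]<120])
print(face_tilt('w5',R))
o,xp,zp=pts(pos,R,-.0094,-.0046,2.3);print('tip',o-.096*zp,proj('s5',o-.096*zp),proj('s5',[.514,-.4196,.1945]))
a=cv2.imread('pics/s5.png')[290:410,280:400];b=cv2.imread('pics/w5.png')[160:400,220:420]
cv2.imwrite('pics/m5.png',np.hstack([cv2.resize(a,(480,480),interpolation=2),cv2.resize(b,(320,480))[:,:320]]))
E
```

```text
[ 0.5179 -0.4199  0.3374]
[227, 270, 324, 372] [267, 276, 331]
(np.float64(2.786605534768353), np.int64(4893), 6143, np.float64(0.07140107405755619))
tip [ 0.51417286 -0.4200936   0.20958887] [337.01580155 381.74899564] [336.45467418 385.42661524]
```

View pics/m5.png

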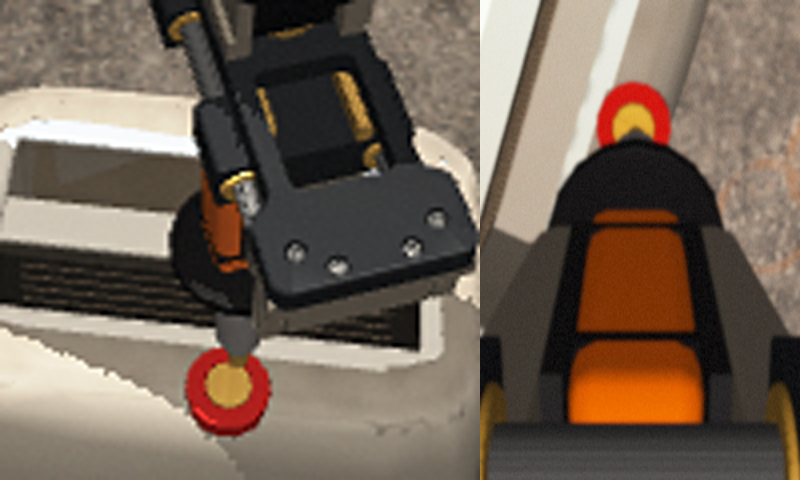

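```bash
python3 - <<'E'
from h import *
q=np.load('pics/s5t.npz');pos,R=q['pos'],q['R']
for dx,dz,th in((-9.4,-4.6,2.3),(-9.4,-4.6,4.3),(-9.4,-4.6,6),(-6,0,2.3),(-11,-4.6,5)):
    o,xp,zp=pts(pos,R,dx/1e3,dz/1e3,th)
    print(dx,dz,th,'apex',apex('w5',o,xp,zp).round(1),'tip w',proj('w5',o-.096*zp).round(1),'barrel edge w',proj('w5',o-.066*zp+.01*xp).round(1),'rod edge',proj('w5',o-.096*zp+.004*xp).round(1),'tip s',proj('s5',o-.096*zp).round(1),'bar s',proj('s5',o-.066*zp).round(1),[proj('w5',o+z*zp+.013*xp)[1].round(1) for z in REF])
print('pad w',proj('w5',[.514,-.4196,.1945]),'pad t',proj('t5',[.514,-.4196,.1945]))
g=load('w5')['p'];print([(v,g[v,316].tolist()) for v in range(210,236,1)])
E
```

```text
-9.4 -4.6 2.3 apex 230.7 tip w [314.  228.8] barrel edge w [313.7 226.9] rod edge [314.  223.4] tip s [337.  381.7] bar s [337.1 373.8] [np.float64(265.9), np.float64(274.3), np.float64(327.8)]
-9.4 -4.6 4.3 apex 228.1 tip w [314.  222.2] barrel edge w [313.7 221.3] rod edge [314.  216.8] tip s [339.9 381. ] bar s [339.5 373.1] [np.float64(263.8), np.float64(272.9), np.float64(330.6)]
-9.4 -4.6 6 apex 226.0 tip w [314.  216.6] barrel edge w [313.7 216.5] rod edge [314.  211.2] tip s [342.3 380.3] bar s [341.5 372.6] [np.float64(262.1), np.float64(271.8), np.float64(333.0)]
-6 0 2.3 apex 226.2 tip w [314.  225.7] barrel edge w [313.6 223.4] rod edge [313.9 220.2] tip s [339.1 380. ] bar s [339.3 372. ] [np.float64(262.1), np.float64(270.5), np.float64(324.9)]
-11 -4.6 5 apex 230.5 tip w [314.  222.1] barrel edge w [313.7 221.7] rod edge [314.  216.7] tip s [340.  380.9] bar s [339.3 373.1] [np.float64(266.4), np.float64(275.8), np.float64(335.8)]
pad w [313.46345405 224.12587577] pad t [488.8828129  244.95400788]
[(210, [199, 37, 22]), (211, [188, 85, 31]), (212, [196, 137, 42]), (213, [218, 173, 55]), (214, [226, 179, 56]), (215, [227, 184, 61]), (216, [226, 178, 54]), (217, [226, 175, 53]), (218, [228, 177, 59]), (219, [222, 170, 51]), (220, [227, 176, 54]), (221, [220, 168, 48]), (222, [208, 157, 46]), (223, [161, 118, 38]), (224, [113, 85, 38]), (225, [81, 63, 46]), (226, [72, 66, 64]), (227, [60, 61, 61]), (228, [55, 56, 50]), (229, [33, 31, 29]), (230, [14, 9, 15]), (231, [1, 1, 6]), (232, [20, 22, 16]), (233, [24, 28, 26]), (234, [26, 32, 33]), (235, [32, 33, 33])]
```

apply_moves(steps=[[1,[-1,-1,-5],0],[1,[0,0,-5],0],[1,[0,0,-2],0],[1,[0,0,-2],0],[1,[0,0,0],0],[1,[0,0,0],0]])

```text
clock: 13.35
tcp_pos: [0.5168, -0.4213, 0.3237]
ee_rot: [[0.996, 0.084, 0.0], [0.084, -0.996, -0.0], [0.0, 0.0, -1.0]]
wrist_force: [0.6, 0.3, -0.7]
gripper_width: 0.278
grasp_force: 20.0
```

apply_moves(steps=[[1,[0,0,-1],0],[1,[0,0,-1],0],[1,[0,0,-1],0],[1,[0,0,0],0],[1,[0,0,0],0]])

```text
clock: 13.85
tcp_pos: [0.5168, -0.4214, 0.3206]
ee_rot: [[0.996, 0.084, -0.0], [0.084, -0.996, 0.0], [-0.0, -0.0, -1.0]]
wrist_force: [0.6, -0.3, -1.0]
gripper_width: 0.283
grasp_force: 20.0
```

apply_moves(steps=[[1,[0,0,-1],0],[1,[0,0,-1],0],[1,[0,0,0],0],[1,[0,0,0],0]])

```text
clock: 14.25
tcp_pos: [0.5168, -0.4213, 0.3186]
ee_rot: [[0.996, 0.084, -0.0], [0.084, -0.996, 0.0], [-0.0, -0.0, -1.0]]
wrist_force: [-0.1, -1.3, -1.5]
gripper_width: 0.28
grasp_force: 20.0
```

```bash
python3 - <<'E'
from h import *
f=[ctrl.observe()['wrist_force']]
for i in range(3): ctrl.snapshot('scene'); f.append(ctrl.observe()['wrist_force'])
print(np.round(f,2).tolist())
E
```

```text
[[-0.14, -1.26, -1.5], [0.45, -0.2, -1.12], [-0.93, -0.55, -0.8], [0.47, 0.39, -1.11]]
```

apply_moves(steps=[[1,[0,0,-1],0],[1,[0,0,-1],0],[1,[0,0,0],0],[1,[0,0,0],0]])

```text
clock: 14.8
tcp_pos: [0.5168, -0.4213, 0.3167]
ee_rot: [[0.996, 0.084, -0.0], [0.084, -0.996, 0.0], [-0.0, -0.0, -1.0]]
wrist_force: [-0.4, -0.2, -0.9]
gripper_width: 0.281
grasp_force: 20.0
```

```bash
cat >> h.py <<'E'
def force(n=3):
    f=[ctrl.observe()['wrist_force']]
    for i in range(n): ctrl.snapshot('wrist'); f.append(ctrl.observe()['wrist_force'])
    return np.mean(f,0).round(2)
E
python3 - <<'E'
from h import *
print(force(2),tool()[0].round(4));snap('wrist','w6');snap('scene','s6')
g=load('w6')['p'];print([(v,g[v,316].tolist()) for v in range(208,232,1)])
a=cv2.imread('pics/s6.png')[330:410,300:380];b=cv2.imread('pics/w6.png')[180:260,266:366]
cv2.imwrite('pics/m6.png',np.hstack([cv2.resize(a,(400,400),interpolation=2),cv2.resize(b,(400,400),interpolation=2)]))
E
```

```text
[ 0.01  0.08 -0.61] [ 0.5168 -0.4213  0.3167]
[(208, [215, 30, 19]), (209, [210, 21, 13]), (210, [211, 28, 21]), (211, [209, 22, 13]), (212, [212, 30, 24]), (213, [212, 20, 25]), (214, [203, 20, 11]), (215, [195, 64, 26]), (216, [187, 120, 36]), (217, [211, 165, 54]), (218, [225, 181, 58]), (219, [228, 181, 57]), (220, [228, 180, 55]), (221, [229, 180, 59]), (222, [208, 156, 45]), (223, [167, 125, 39]), (224, [114, 82, 37]), (225, [80, 64, 46]), (226, [71, 71, 65]), (227, [69, 69, 67]), (228, [64, 59, 56]), (229, [29, 31, 31]), (230, [17, 14, 15]), (231, [21, 16, 18])]
```

View pics/m6.png

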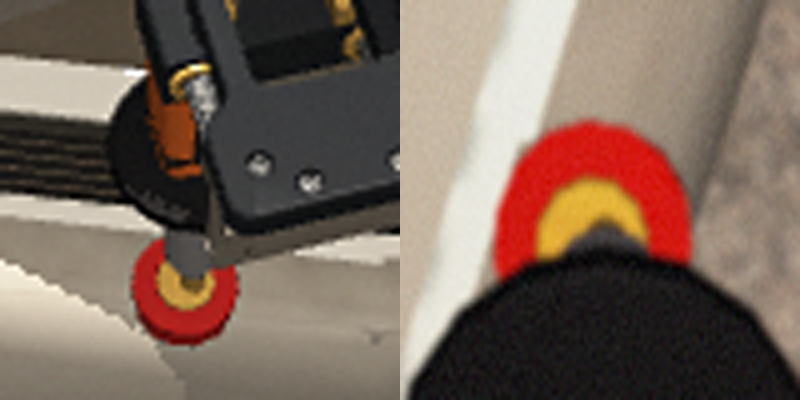

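apply_moves(steps=[[1,[0,0,2],0],[1,[0,2,0],0],[1,[0,0,-2],0],[1,[0,0,-1],0],[1,[0,0,-1],0],[1,[0,0,0],0],[1,[0,0,0],0]])

```text
clock: 15.7
tcp_pos: [0.517, -0.4191, 0.3149]
ee_rot: [[0.996, 0.084, 0.0], [0.084, -0.996, 0.0], [0.0, -0.0, -1.0]]
wrist_force: [0.0, 0.5, 1.8]
gripper_width: 0.284
grasp_force: 20.0
```

```bash
python3 - <<'E'
from h import *
print(force(3),tool()[0].round(4))
E
```

```text
[0.63 0.84 1.18] [ 0.517  -0.4192  0.3148]
```

apply_moves(steps=[[1,[0,0,-1],0],[1,[0,0,0],0],[1,[0,0,0],0],[1,[0,0,0],0],[1,[0,0,0],0],[1,[0,0,0],0],[1,[0,0,0],0],[1,[0,0,0],0],[1,[0,0,0],0],[1,[0,0,0],0],[1,[0,0,0],0],[1,[0,0,0],0]])

```text
clock: 17.05
tcp_pos: [0.5168, -0.4194, 0.3137]
ee_rot: [[0.996, 0.084, 0.0], [0.084, -0.996, -0.0], [0.0, 0.0, -1.0]]
wrist_force: [0.6, 0.5, 0.7]
gripper_width: 0.284
grasp_force: 20.0
```

```bash
python3 - <<'E'
from h import *
print(force(3),tool()[0].round(4)); snap('wrist','w7')
g=load('w7')['p'].astype(int);print([(v,g[v,316].tolist()) for v in range(210,232,1)])
r=g[:,306:324].mean(1)[:,0];print([v for v in range(200,400) if r[v]<120 and r[v-1]>=120],[v for v in range(200,400) if r[v]>=120 and r[v-1]<120])
print(face_tilt('w7',tool()[1]))
E
```

```text
[0.99 0.97 1.  ] [ 0.5168 -0.4194  0.3137]
[(210, [214, 22, 22]), (211, [213, 28, 25]), (212, [207, 17, 13]), (213, [211, 27, 25]), (214, [212, 23, 20]), (215, [200, 33, 18]), (216, [183, 67, 24]), (217, [183, 126, 39]), (218, [212, 169, 55]), (219, [225, 179, 54]), (220, [223, 173, 47]), (221, [227, 179, 55]), (222, [225, 175, 58]), (223, [208, 158, 49]), (224, [153, 117, 42]), (225, [96, 76, 52]), (226, [69, 62, 65]), (227, [63, 61, 63]), (228, [47, 50, 48]), (229, [32, 27, 28]), (230, [11, 15, 14]), (231, [12, 8, 9])]
[227, 270, 324, 372] [267, 276, 331]
(np.float64(2.839540920612528), np.int64(4915), 6157, np.float64(0.07169958623766975))
```

apply_moves(steps=[[1,[0,0,-1],0],[1,[0,0,0],0],[1,[0,0,0],0],[1,[0,0,0],0],[1,[0,0,0],0],[1,[0,0,0],0],[1,[0,0,0],0],[1,[0,0,0],0],[1,[0,0,0],0],[1,[0,0,0],0],[1,[0,0,0],0],[1,[0,0,0],0],[1,[0,0,0],0]])

```text
clock: 18.55
tcp_pos: [0.5168, -0.4193, 0.3127]
ee_rot: [[0.996, 0.084, 0.0], [0.084, -0.996, -0.0], [0.0, 0.0, -1.0]]
wrist_force: [0.7, 1.7, 1.7]
gripper_width: 0.281
grasp_force: 20.0
```

```bash
python3 - <<'E'
from h import *
print(force(3),tool()[0].round(4))
E
```

```text
[1.14 1.38 1.69] [ 0.5168 -0.4193  0.3127]
```

apply_moves(steps=[[1,[0,0,6],0],[1,[0,0,15],0],[1,[0,0,20],0],[1,[0,10,7],0],[1,[0,20,0],0],[1,[0,30,0],0],[1,[0,36,0],0],[1,[0,36,0],0],[1,[0,36,0],0],[1,[0,36,0],0],[1,[0,36,0],0],[1,[0,36,0],0],[1,[0,36,0],0],[1,[0,36,0],0],[1,[0,36,0],0],[1,[0,36,0],0],[1,[0,36,0],0],[1,[0,36,0],0],[1,[0,36,0],0],[1,[0,36,0],0]])

```text
clock: 20.7
tcp_pos: [0.5159, 0.146, 0.3609]
ee_rot: [[0.996, 0.084, 0.0], [0.084, -0.996, -0.001], [-0.0, 0.001, -1.0]]
wrist_force: [0.5, -0.5, -1.2]
gripper_width: 0.278
grasp_force: 20.0
```

apply_moves(steps=[[1,[0,36,0],0],[1,[0,36,0],0],[1,[0,36,0],0],[1,[0,36,0],0],[1,[0,30,0],0],[1,[0,20,0],0],[1,[0,8,0],0],[1,[0,0,0],0],[1,[0,0,0],0]])

```text
clock: 21.6
tcp_pos: [0.517, 0.3454, 0.3606]
ee_rot: [[0.997, 0.083, 0.0], [0.083, -0.997, -0.001], [-0.0, 0.001, -1.0]]
wrist_force: [0.1, 0.2, -1.2]
gripper_width: 0.284
grasp_force: 20.0
```

apply_moves(steps=[[1,[-1,-3,-15],0],[1,[0,0,-30],0],[1,[0,0,-35],0],[1,[0,0,-30],0],[1,[0,0,-18],0],[1,[0,0,-5],0],[1,[0,0,0],0],[1,[-4,-0.3,0],0],[1,[-5,-0.5,0],0],[1,[-6,-0.5,-0.4],0],[1,[-6,-0.5,-0.7],0],[1,[-6,-0.5,-1],0],[1,[-6,-0.5,-1.2],0],[1,[-6,-0.5,-1.5],0],[1,[-6,-0.5,-1.7],0],[1,[-6,-0.5,-2],0],[1,[-6,-0.5,-2.2],0],[1,[0,0,0],0],[1,[0,0,0],0]], force=15)

```text
clock: 23.5
tcp_pos: [0.4578, 0.3386, 0.2164]
ee_rot: [[0.996, 0.085, -0.002], [0.084, -0.996, -0.001], [-0.002, 0.001, -1.0]]
wrist_force: [-0.2, 0.4, -1.1]
gripper_width: 0.283
grasp_force: 15.0
```

```bash
python3 - <<'E'
from h import *
pos,R=tool();print(pos.round(4),force(1));snap('wrist','w8');np.savez('pics/w8t.npz',pos=pos,R=R);print(face_tilt('w8',R))
g=load('w8')['p'].astype(int);r=g[:,306:324].mean(1)[:,0];print([v for v in range(200,400) if r[v]<120 and r[v-1]>=120],[v for v in range(200,400) if r[v]>=120 and r[v-1]<120])
hsv=cv2.cvtColor(load('w8')['p'],cv2.COLOR_RGB2HSV);m=(hsv[...,0]>12)&(hsv[...,0]<32)&(hsv[...,1]>100)&(hsv[...,2]>50);m[230:]=0;m[:,:290]=0;m[:,340:]=0
v,u=np.nonzero(m);print('brass',len(v),v.min() if len(v) else 0,v.max() if len(v) else 0,u.mean() if len(v) else 0)
for th in(15,20,25):print(th,[predict('w8',pos,R,[th])[1].round(1).tolist()])
cv2.imwrite('pics/m8.png',cv2.resize(cv2.imread('pics/w8.png')[80:320,200:440],(480,480),interpolation=2))
E
```

```text
[0.4578 0.3386 0.2164] [-0.1   0.23 -1.63]
(np.float64(20.521112386688348), np.int64(7360), 7989, np.float64(0.06834398899477184))
[247, 336, 372] [234, 251, 343]
brass 75 153 160 317.1066666666667
15 [[[313.9, 174.0]]]
20 [[[313.8, 156.7]]]
25 [[[313.7, 139.3]]]
```

View pics/m8.png

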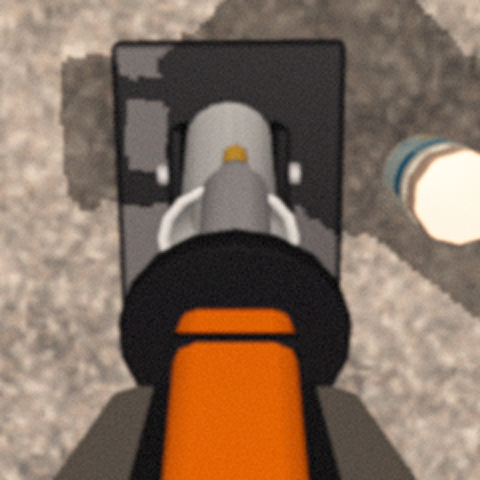

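```bash
cat >> h.py <<'E'
def meas(tag):
    p=load(tag)['p'];g=p.astype(int);r=g[:,306:324].mean(1)[:,0]
    hsv=cv2.cvtColor(p,cv2.COLOR_RGB2HSV);m=(hsv[...,0]>12)&(hsv[...,0]<32)&(hsv[...,1]>100)&(hsv[...,2]>50);m[230:]=0;m[:90]=0;m[:,290]=0
    m[:,:295]=0;m[:,335:]=0;v,u=np.nonzero(m)
    dn=[v for v in range(200,365) if r[v]<120 and r[v-1]>=120];up=[v for v in range(200,365) if r[v]>=120 and r[v-1]<120]
    return dn,up,(v.min(),v.max(),u.mean().round(1)) if len(v) else None
def tfit(tag,pos,R,foot,b1,b2,tip,x0=(0,0,20.)):
    def res(p):
        o,xp,zp=pts(pos,R,p[0]/1e3,p[1]/1e3,p[2])
        r=[proj(tag,o+z*zp+.013*xp)[1]-v for z,v in zip(REF,(foot,b1,b2))]
        if tip is not None:r.append(proj(tag,o-.096*zp)[1]-tip)
        return np.r_[r,p[1]/1.5]
    return least_squares(res,x0)
E
python3 - <<'E'
from h import *
print('w2',meas('w2'),'w8',meas('w8'))
q=np.load('pics/w8t.npz');R2=np.load('pics/w3t.npz')['R']
for a in(('w2',np.array([.419,.3354,.2092]),R2,228,244,341.5,138),('w8',q['pos'],q['R'],234,249,339.5,154),('w8',q['pos'],q['R'],234,249,339.5,None)):
    r=tfit(*a);print(r.x.round(2),r.fun.round(2))
E
```

```text
w2 ([242, 338], [228, 246, 345], (np.int64(137), np.int64(229), np.float64(316.2))) w8 ([247, 336], [234, 251, 343], (np.int64(153), np.int64(160), np.float64(317.1)))
[-1.000e-02 -3.000e-02  2.524e+01] [-0.03 -0.02  0.02  0.02 -0.02]
[-1.27 -0.12 21.33] [ 0.05 -0.23  0.12  0.07 -0.08]
[-1.240e+00 -2.000e-02  2.121e+01] [ 0.15 -0.17  0.03 -0.01]
```

apply_moves(steps=[[1,[-5.5,-0.5,-2.1],0],[1,[-5.5,-0.5,-2.2],0],[1,[-5.5,-0.4,-2.4],0],[1,[-5.5,-0.4,-2.5],0],[1,[0,0,0],0],[1,[0,0,0],0]])

```text
clock: 24.2
tcp_pos: [0.4359, 0.3368, 0.2074]
ee_rot: [[0.996, 0.085, -0.002], [0.085, -0.996, -0.001], [-0.002, 0.001, -1.0]]
wrist_force: [1.4, -0.1, -0.8]
gripper_width: 0.28
grasp_force: 15.0
```

```bash
python3 - <<'E'
from h import *
pos,R=tool();print(pos.round(4),force(1));snap('wrist','w9');np.savez('pics/w9t.npz',pos=pos,R=R);print(face_tilt('w9',R))
m=meas('w9');print(m)
dn,up,t=m
r=tfit('w9',pos,R,up[0],(dn[0]+up[1])/2,(dn[1]+up[2])/2,(t[0]+1) if t else None);print(r.x.round(2),r.fun.round(2))
E
```

```text
[0.4359 0.3368 0.2074] [ 1.18 -0.17 -0.74]
(np.float64(29.79120304351475), np.int64(8015), 8949, np.float64(0.06119909084134967))
([236, 342], [221, 241, 349], (np.int64(115), np.int64(229), np.float64(315.3)))
[ 1.39  0.19 30.91] [-0.07  0.29 -0.15 -0.07  0.12]
```

apply_moves(steps=[[1,[5,0.4,0],0],[1,[5,0.4,5],0],[1,[0,0,20],0],[1,[0,0,30],0],[1,[0,0,35],0],[1,[0,-12,25],0],[1,[2,-22,10],2],[1,[3,-30,0],4],[1,[3,-32,0],5],[1,[3,-32,0],6],[1,[3,-32,0],6],[1,[3,-32,0],6],[1,[3,-32,0],6],[1,[3,-32,0],6],[1,[3,-32,0],6],[1,[3,-32,0],5],[1,[3,-32,0],4],[1,[3,-25,0],3],[1,[2,-15,0],0],[1,[0,0,0],0]], force=20)

```text
clock: 26.3
tcp_pos: [0.4841, -0.056, 0.3328]
ee_rot: [[0.445, 0.895, -0.0], [0.895, -0.445, -0.0], [-0.0, -0.0, -1.0]]
wrist_force: [-0.3, 0.5, -1.7]
gripper_width: 0.285
grasp_force: 20.0
```

```bash
cat >> h.py <<'E'
def look(tag):
    pos,R=tool();snap('wrist',tag);np.savez(f'pics/{tag}t.npz',pos=pos,R=R);m=meas(tag);dn,up,t=m;print(m,face_tilt(tag,R))
    r=tfit(tag,pos,R,up[0],(dn[0]+up[1])/2,(dn[1]+up[2])/2,None,x0=(1,0,30.));x=r.x;print('dx,dz,tilt',x.round(2),r.fun.round(2),'yaw',np.degrees(np.arctan2(R[1,0],R[0,0])).round(2))
    o,xp,zp=pts(pos,R,x[0]/1e3,x[1]/1e3,x[2]);tip=o-.096*zp
    print('tcp',pos.round(4),'tip',tip.round(4),'axis',zp.round(3),'tip px',proj(tag,tip).round(1));return pos,R,o,xp,zp,tip
E
python3 - <<'E'
from h import *
look('w10')
E
```

```text
([236, 341], [221, 242, 350], (np.int64(114), np.int64(229), np.float64(323.8))) (np.float64(29.68118954178291), np.int64(7874), 8706, np.float64(0.06136426532256978))
dx,dz,tilt [-4.8e-01 -1.0e-02  3.1e+01] [ 0.05 -0.06  0.01 -0.01] yaw 63.56
tcp [ 0.4841 -0.056   0.3328] tip [0.5164 0.0091 0.2297] axis [-0.229 -0.461  0.857] tip px [315.5 115.8]
```

apply_moves(steps=[[1,[0,-13,-15],0],[1,[0,-13,-30],0],[1,[0,0,-35],0],[1,[0,0,-35],0],[1,[0,0,-30],0],[1,[0,0,-18],0],[1,[0,0,-7],0],[1,[0,0,0],0],[1,[0,0,0],0]])

```text
clock: 27.25
tcp_pos: [0.4847, -0.0794, 0.1638]
ee_rot: [[0.44, 0.898, 0.002], [0.898, -0.44, -0.0], [0.001, 0.002, -1.0]]
wrist_force: [0.6, 0.6, -0.8]
gripper_width: 0.281
grasp_force: 20.0
```

```bash
cat >> h.py <<'E'
def ringpts(tag,kind):
    p=load(tag)['p'];hsv=cv2.cvtColor(p,cv2.COLOR_RGB2HSV).astype(int);C=cloud(tag);P=np.array([.5825,-.0405])
    reg=(np.linalg.norm(C[...,:2]-P,axis=-1)<.13)&(C[...,2]<.065)&(C[...,2]>.02)&(hsv[...,1]>110)&(hsv[...,2]>80)
    m=reg&((hsv[...,0]>12)&(hsv[...,0]<36) if kind=='y' else (hsv[...,0]>95)&(hsv[...,0]<130))
    n,l,s,c=cv2.connectedComponentsWithStats(m.astype(np.uint8))
    out=[]
    for i in range(1,n):
        if s[i,4]>60: out.append((s[i].tolist(),c[i].round(1).tolist(),np.median(C[l==i],0).round(4).tolist(),((C[l==i].max(0)+C[l==i].min(0))/2).round(4).tolist()))
    return out
E
python3 - <<'E'
from h import *
pos,R,o,xp,zp,tip=look('w11');print(force(1))
for k in'yb':print(k,ringpts('w11',k))
print('yel px',proj('w11',[.5198,-.009,.046]),'blue px',proj('w11',[.6454,-.0715,.046]))
p=load('w11')['p'];u=int(proj('w11',tip)[0]);print([(v,p[v,u+2].tolist()) for v in range(96,132,2)])
E
```

```text
([236, 341], [222, 242, 350], (np.int64(90), np.int64(229), np.float64(314.6))) (np.float64(29.702693955071258), np.int64(7958), 8766, np.float64(0.06143030880383621))
dx,dz,tilt [-0.59  0.05 30.59] [-0.34  0.42 -0.07  0.03] yaw 63.89
tcp [ 0.4847 -0.0794  0.1638] tip [ 0.5164 -0.015   0.0603] axis [-0.225 -0.457  0.86 ] tip px [315.5 117.5]
[-0.19  0.   -2.05]
y [([289, 82, 57, 50, 2075], [317.0, 105.7], [0.5215, -0.0086, 0.049], [0.5197, -0.0106, 0.051]), ([518, 96, 32, 28, 669], [533.6, 109.6], [0.6445, -0.0723, 0.0489], [0.6446, -0.0726, 0.0486])]
b [([504, 82, 59, 52, 1468], [532.8, 106.9], [0.645, -0.0696, 0.0479], [0.6455, -0.0723, 0.0462])]
yel px [316.15362785 106.7042915 ] blue px [532.1696376  107.95819757]
[(96, [231, 189, 52]), (98, [243, 223, 74]), (100, [245, 209, 65]), (102, [244, 208, 64]), (104, [244, 204, 61]), (106, [245, 209, 67]), (108, [243, 198, 56]), (110, [245, 205, 66]), (112, [246, 208, 66]), (114, [235, 182, 57]), (116, [193, 136, 41]), (118, [198, 146, 41]), (120, [202, 150, 49]), (122, [197, 141, 43]), (124, [151, 108, 54]), (126, [119, 106, 106]), (128, [136, 128, 125]), (130, [144, 134, 131])]
```

apply_moves(steps=[[1,[0,-1,0],0],[1,[1.3,2.7,-5.2],0],[1,[1.3,2.7,-5.2],0],[1,[0.7,1.3,-2.6],0],[1,[0,0,0],0],[1,[0,0,0],0]])

```text
clock: 27.95
tcp_pos: [0.4871, -0.0744, 0.1498]
ee_rot: [[0.441, 0.898, -0.0], [0.898, -0.441, -0.0], [-0.0, -0.0, -1.0]]
wrist_force: [0.0, -0.4, 0.7]
gripper_width: 0.279
grasp_force: 20.0
```

```bash
python3 - <<'E'
from h import *
print(force(3));pos,R,o,xp,zp,tip=look('w12')
p=load('w12')['p'];print([(v,p[v,317].tolist()) for v in range(104,130,2)])
E
```

```text
[-0.53 -0.52  0.61]
([236, 341], [222, 242, 350], (np.int64(90), np.int64(227), np.float64(314.5))) (np.float64(29.829165810698193), np.int64(7830), 8653, np.float64(0.06092786609787432))
dx,dz,tilt [-0.58  0.05 30.57] [-0.34  0.42 -0.07  0.03] yaw 63.83
tcp [ 0.4871 -0.0745  0.1499] tip [ 0.5187 -0.0102  0.0464] axis [-0.224 -0.456  0.861] tip px [315.5 117.5]
[(104, [226, 177, 46]), (106, [244, 222, 76]), (108, [244, 202, 65]), (110, [244, 206, 66]), (112, [243, 208, 71]), (114, [243, 203, 66]), (116, [206, 149, 45]), (118, [194, 143, 48]), (120, [201, 143, 47]), (122, [196, 140, 41]), (124, [174, 125, 66]), (126, [117, 110, 107]), (128, [136, 124, 123])]
```

apply_moves(steps=[[1,[0.2,0.5,-0.9],0],[1,[0.2,0.4,-0.9],0],[1,[0,0,0],0],[1,[0,0,0],0],[1,[0,0,0],0],[1,[0,0,0],0],[1,[0,0,0],0],[1,[0,0,0],0],[1,[0,0,0],0],[1,[0,0,0],0],[1,[0,0,0],0],[1,[0,0,0],0],[1,[0,0,0],0]])

```text
clock: 29.45
tcp_pos: [0.4875, -0.0735, 0.148]
ee_rot: [[0.441, 0.898, 0.0], [0.898, -0.441, -0.0], [-0.0, 0.0, -1.0]]
wrist_force: [0.2, 0.2, 1.0]
gripper_width: 0.281
grasp_force: 20.0
```

```bash
python3 - <<'E'
from h import *
print(force(4));pos,R,o,xp,zp,tip=look('w13')
E
```

```text
[-0.5  -0.44  1.83]
([236, 341], [222, 242, 350], (np.int64(91), np.int64(227), np.float64(314.4))) (np.float64(29.75238653965301), np.int64(7907), 8689, np.float64(0.06124637073715866))
dx,dz,tilt [-0.59  0.05 30.59] [-0.34  0.42 -0.07  0.03] yaw 63.84
tcp [ 0.4875 -0.0735  0.1479] tip [ 0.5191 -0.0092  0.0445] axis [-0.224 -0.457  0.861] tip px [315.5 117.5]
```

apply_moves(steps=[[1,[-1.1,-2.2,4.3],0],[1,[-3.3,-6.7,13],0],[1,[-4.4,-9,17.3],0],[1,[15,-7.5,0],0],[1,[25,-12.5,0],0],[1,[30,-15,0],0],[1,[28,-14,0],0],[1,[18,-9,0],0],[1,[10,-4.5,0],0],[1,[0,0,0],0],[1,[2.6,5.4,-10.4],0],[1,[1.8,3.6,-6.9],0],[1,[0.9,1.8,-3.5],0],[1,[0,0,0],0],[1,[0,0,0],0]])

```text
clock: 31.2
tcp_pos: [0.6098, -0.1429, 0.1618]
ee_rot: [[0.44, 0.898, -0.0], [0.898, -0.44, -0.0], [-0.0, -0.0, -1.0]]
wrist_force: [0.2, -0.5, -1.6]
gripper_width: 0.284
grasp_force: 20.0
```

```bash
python3 - <<'E'
from h import *
pos,R,o,xp,zp,tip=look('w14');print(force(1))
for k in'b':print(k,ringpts('w14',k))
n=np.array([-.2207,-.4486,.866]);b=np.array([.6452,-.072,.0465]);print('blue px',proj('w14',b),'s',(tip-b)@n,'lateral err',(tip-b)-((tip-b)@n)*n)
E
```

```text
([236, 341], [221, 241, 350], (np.int64(92), np.int64(229), np.float64(316.8))) (np.float64(29.739312048454856), np.int64(7810), 8678, np.float64(0.06138783314642038))
dx,dz,tilt [-4.00e-01  3.00e-02  3.11e+01] [-0.19  0.23 -0.04  0.02] yaw 63.87
tcp [ 0.6098 -0.1429  0.1618] tip [ 0.6419 -0.0774  0.0589] axis [-0.227 -0.464  0.856] tip px [315.5 115.3]
[-0.07  0.5  -0.98]
b [([289, 78, 57, 51, 1400], [316.7, 100.9], [0.6485, -0.0684, 0.0487], [0.6455, -0.072, 0.0467])]
blue px [316.38544475 105.42691662] s 0.013866739445245782 lateral err [-0.00020055  0.00084013  0.00038559]
```

apply_moves(steps=[[1,[1.3,2.7,-5.2],0],[1,[0.9,1.8,-3.5],0],[1,[0.4,0.9,-1.7],0],[1,[0.2,0.5,-0.9],0],[1,[0.2,0.4,-0.8],0],[1,[0,0,0],0],[1,[0,0,0],0]])

```text
clock: 32.0
tcp_pos: [0.6128, -0.1369, 0.1498]
ee_rot: [[0.441, 0.898, -0.0], [0.898, -0.441, -0.0], [-0.0, -0.0, -1.0]]
wrist_force: [-1.6, -0.3, 1.2]
gripper_width: 0.286
grasp_force: 20.0
```

```bash
python3 - <<'E'
from h import *
print(force(3),tool()[0].round(4))
E
```

```text
[-1.47 -0.34  0.6 ] [ 0.6128 -0.1369  0.1497]
```

In contact (about 2 N); press 2 mm more and hold.

apply_moves(steps=[[1,[0.2,0.5,-0.9],0],[1,[0.2,0.4,-0.8],0],[1,[0,0,0],0],[1,[0,0,0],0],[1,[0,0,0],0],[1,[0,0,0],0],[1,[0,0,0],0],[1,[0,0,0],0],[1,[0,0,0],0],[1,[0,0,0],0],[1,[0,0,0],0],[1,[0,0,0],0],[1,[0,0,0],0]])

```text
clock: 33.45
tcp_pos: [0.6134, -0.136, 0.1479]
ee_rot: [[0.441, 0.898, 0.0], [0.898, -0.441, -0.0], [-0.0, 0.0, -1.0]]
wrist_force: [-1.1, -1.0, 1.0]
gripper_width: 0.281
grasp_force: 20.0
```

```bash
python3 - <<'E'
from h import *
print(force(4));look('w15')
E
```

```text
[-0.88 -1.19  0.87]
([236, 341], [221, 242, 350], (np.int64(104), np.int64(229), np.float64(316.4))) (np.float64(29.634055007233), np.int64(7839), 8743, np.float64(0.061735986139166116))
dx,dz,tilt [-4.300e-01 -1.000e-02  3.101e+01] [ 0.05 -0.06  0.01 -0.01] yaw 63.83
tcp [ 0.6134 -0.136   0.1479] tip [ 0.6455 -0.0707  0.0449] axis [-0.227 -0.462  0.857] tip px [315.5 115.7]
```

apply_moves(steps=[[1,[0.2,0.4,-0.8],0],[1,[0,0,0],0],[1,[0,0,0],0],[1,[0,0,0],0],[1,[0,0,0],0],[1,[0,0,0],0],[1,[0,0,0],0],[1,[0,0,0],0],[1,[0,0,0],0],[1,[0,0,0],0],[1,[0,0,0],0],[1,[0,0,0],0],[1,[-1.1,-2.2,4.3],0],[1,[-3.3,-6.7,13],0],[1,[-4.4,-9,17.3],0],[1,[0,0,25],0],[1,[0,0,35],0],[1,[0,0,35],0],[1,[0,10,35],0],[1,[-5,20,10],-3]])

```text
clock: 35.7
tcp_pos: [0.6015, -0.1255, 0.3278]
ee_rot: [[0.491, 0.871, 0.009], [0.871, -0.491, -0.002], [0.002, 0.009, -1.0]]
wrist_force: [0.4, 0.4, -1.1]
gripper_width: 0.28
grasp_force: 20.0
```

apply_moves(steps=[[1,[-13,24,5],-4],[1,[-14,31,0],-4],[1,[-14,31,0],-4],[1,[-14,31,0],-4],[1,[-14,31,0],-4],[1,[-14,31,0],-4],[1,[-14,31,0],-4],[1,[-14,31,0],-4],[1,[-14,31,0],-4],[1,[-14,31,0],-4],[1,[-14,31,0],-4],[1,[-14,31,0],-4],[1,[-14,31,0],-4],[1,[-12,31,0],-4],[1,[-2,22,0],0],[1,[0,10,0],0],[1,[0,0,0],0],[1,[0,0,0],0]])

```text
clock: 37.5
tcp_pos: [0.4054, 0.3343, 0.327]
ee_rot: [[0.997, 0.083, 0.0], [0.083, -0.997, -0.001], [0.0, 0.001, -1.0]]
wrist_force: [-0.9, -0.6, -0.9]
gripper_width: 0.28
grasp_force: 20.0
```

```bash
cat >> h.py <<'E'
def stand(tip,zp):
    X=np.array([np.cos(np.radians(4.8)),np.sin(np.radians(4.8)),0]);Y=np.array([-X[1],X[0],0]);d=tip-np.array([.4767,.3397,.105])
    print('stand h,lat,v mm',(np.array([d@X,d@Y,d[2]])*1e3).round(1))
E
python3 - <<'E'
from h import *
a=look('w16');stand(a[5],a[4])
E
```

```text
([236, 341], [221, 241, 349], (np.int64(115), np.int64(229), np.float64(316.9))) (np.float64(29.748318533777088), np.int64(7756), 8653, np.float64(0.06114415796753009))
dx,dz,tilt [1.310e+00 2.000e-02 3.085e+01] [-0.14  0.18 -0.03  0.01] yaw 4.75
tcp [0.4054 0.3343 0.327 ] tip [0.4794 0.3403 0.2238] axis [-0.511 -0.042  0.858] tip px [313.7 116.2]
stand h,lat,v mm [  2.7   0.4 118.8]
```

apply_moves(steps=[[1,[0,-0.4,-15],0],[1,[0,0,-30],0],[1,[0,0,-30],0],[1,[0,0,-25],0],[1,[0,0,-15],0],[1,[0,0,-8],0],[1,[0,0,0],0],[1,[6,0.5,0],0],[1,[6,0.5,0],0],[1,[5,0.4,2.3],0],[1,[5,0.4,2.2],0],[1,[5,0.4,2],0],[1,[0,0,0],0],[1,[0,0,0],0]], force=15)

```text
clock: 38.95
tcp_pos: [0.4321, 0.3375, 0.2105]
ee_rot: [[0.996, 0.084, 0.001], [0.084, -0.996, 0.0], [0.001, -0.0, -1.0]]
wrist_force: [-0.7, -0.1, 0.6]
gripper_width: 0.284
grasp_force: 15.0
```

```bash
python3 - <<'E'
from h import *
print(force(1));a=look('w17');stand(a[5],a[4])
E
```

```text
[-0.6   0.05 -0.1 ]
([242, 338], [228, 246, 346], (np.int64(135), np.int64(229), np.float64(317.2))) (np.float64(24.875037585965483), np.int64(7512), 8272, np.float64(0.06511984214074787))
dx,dz,tilt [-0.14  0.   25.54] [-0.04  0.05 -0.01  0.  ] yaw 4.84
tcp [0.4321 0.3375 0.2105] tip [0.493  0.3427 0.1011] axis [-0.43  -0.037  0.902] tip px [313.8 137.4]
stand h,lat,v mm [16.5  1.7 -3.9]
```

apply_moves(steps=[[1,[-6,-1,0],0],[1,[-7,-1,-1.3],0],[1,[0,0,0],0],[1,[2.4,0.2,-5.1],0],[1,[4.7,0.4,-10.2],0],[1,[4.7,0.4,-10.2],0],[1,[4.7,0.4,-10.2],0],[1,[4.7,0.4,-10.2],0],[1,[4.7,0.4,-10.2],0],[1,[2.4,0.2,-5.1],0],[1,[0,0,0],0],[1,[0,0,0],0]])

```text
clock: 40.25
tcp_pos: [0.447, 0.338, 0.1478]
ee_rot: [[0.996, 0.085, -0.0], [0.085, -0.996, 0.0], [-0.0, -0.0, -1.0]]
wrist_force: [0.1, -0.6, -2.1]
gripper_width: 0.282
grasp_force: 15.0
```

```bash
python3 - <<'E'
from h import *
print(force(2));a=look('w18');stand(a[0],a[4])
E
```

```text
[ 0.03 -0.15 -1.45]
([242, 338], [228, 246, 346], (np.int64(226), np.int64(229), np.float64(313.9))) (np.float64(24.968751800602544), np.int64(7619), 8350, np.float64(0.06506571901066469))
dx,dz,tilt [-0.15  0.   25.54] [-0.04  0.05 -0.01  0.  ] yaw 4.85
tcp [0.4471 0.3381 0.1483] tip [0.5081 0.3433 0.0389] axis [-0.43  -0.037  0.902] tip px [313.9 137.4]
stand h,lat,v mm [-29.6   0.9  43.3]
```

apply_moves(steps=[[1,[3.6,0.3,-7.6],0],[1,[3.6,0.3,-7.6],0],[1,[1.5,0.1,-3.2],0],[1,[0.7,0.1,-1.4],0],[1,[0,0,0],0],[1,[0,0,0],0]])

```text
clock: 41.0
tcp_pos: [0.4566, 0.3388, 0.1279]
ee_rot: [[0.996, 0.084, 0.0], [0.084, -0.996, 0.0], [0.0, -0.0, -1.0]]
wrist_force: [-0.1, 0.2, -1.5]
gripper_width: 0.281
grasp_force: 15.0
```

```bash
python3 - <<'E'
from h import *
print(force(3));a=look('w19')
E
```

```text
[ 0.11  0.42 -1.98]
([242, 338], [228, 246, 346], (np.int64(228), np.int64(229), np.float64(314.3))) (np.float64(24.950910398157962), np.int64(7613), 8384, np.float64(0.06510536920047008))
dx,dz,tilt [-0.16  0.   25.53] [-0.04  0.05 -0.01  0.  ] yaw 4.84
tcp [0.4565 0.3387 0.128 ] tip [0.5174 0.3439 0.0186] axis [-0.43  -0.037  0.902] tip px [313.8 137.4]
```

apply_moves(steps=[[1,[0.4,0,-0.9],0],[1,[0.4,0,-0.9],0],[1,[0,0,0],0],[1,[0,0,0],0]])

```text
clock: 41.6
tcp_pos: [0.4567, 0.3387, 0.1277]
ee_rot: [[0.996, 0.085, -0.0], [0.085, -0.996, -0.001], [-0.0, 0.001, -1.0]]
wrist_force: [-5.7, -4.4, 10.4]
gripper_width: 0.282
grasp_force: 15.0
```

```bash
python3 - <<'E'
from h import *
print(force(3));a=look('w20')
E
```

```text
[-5.2  -3.51 10.73]
([242, 339], [228, 246, 346], (np.int64(229), np.int64(229), np.float64(318.1))) (np.float64(24.88227862214162), np.int64(7694), 8461, np.float64(0.06554709630744367))
dx,dz,tilt [-2.000e-01  1.000e-02  2.576e+01] [-0.08  0.09 -0.02  0.01] yaw 4.86
tcp [0.4567 0.3388 0.1277] tip [0.518  0.3439 0.0185] axis [-0.433 -0.036  0.901] tip px [313.8 136.7]
```

apply_moves(steps=[[1,[-0.4,0,0.9],0],[1,[0,0,0],0],[-1,[0,0,0],0],[-1,[0,0,0],0],[-1,[0,0,0],0],[-1,[0,0,0],0],[-1,[0,0,0],0],[-1,[0,0,0],0],[-1,[0,0,0],0],[-1,[0,0,0],0],[-1,[0,0,0],0],[-1,[0,0,0],0],[-1,[0,0,10],0],[-1,[0,0,25],0],[-1,[0,0,40],0],[-1,[0,0,40],0],[-1,[0,0,40],0],[-1,[0,0,40],0],[-1,[-4,-7,5],-1.5],[-1,[0,0,0],0]])

```text
clock: 43.8
tcp_pos: [0.453, 0.3314, 0.329]
ee_rot: [[0.998, 0.057, 0.003], [0.057, -0.998, 0.001], [0.003, -0.001, -1.0]]
wrist_force: [0.0, 0.0, -0.0]
gripper_width: 1.003
grasp_force: 0.0
```

```bash
python3 - <<'E'
from h import *
print(tool()[0].round(4));snap('wrist','w21');snap('top','t21')
def hp(tag):
    C=cloud(tag);hsv=cv2.cvtColor(load(tag)['p'],cv2.COLOR_RGB2HSV)
    m=(hsv[...,0]>4)&(hsv[...,0]<20)&(hsv[...,1]>170)&(hsv[...,2]>90)&(C[...,2]>.1)&(C[...,2]<.2)&(np.linalg.norm(C[...,:2]-[.455,.338],axis=-1)<.06)
    q=C[m];t=q[q[:,2]>.165];return m.sum(),q.mean(0).round(4),q.max(0).round(4),q.min(0).round(4),t.mean(0).round(4)
print(hp('w1'));print(hp('w21'));print(hp('top'));print(hp('t21'))
# changes in top view apart from arm
a,b=cloud('top'),cloud('t21');d=(abs(a[...,2]-b[...,2])>.01)&(a[...,0]>.3)&(a[...,0]<.7)
n,l,s,c=cv2.connectedComponentsWithStats(d.astype(np.uint8))
for i in range(1,n):
    if s[i,4]>25:print(s[i],c[i].round(),np.median(a[l==i],0).round(3),np.median(b[l==i],0).round(3))
E
```

```text
[0.453  0.3314 0.329 ]
(np.int64(1599), array([0.4641, 0.3387, 0.1583]), array([0.4839, 0.3545, 0.1859]), array([0.4319, 0.3243, 0.1059]), array([0.4533, 0.3376, 0.1769]))
(np.int64(1626), array([0.4636, 0.3372, 0.1583]), array([0.4835, 0.3524, 0.186 ]), array([0.431 , 0.3231, 0.1051]), array([0.4528, 0.3362, 0.1768]))
(np.int64(161), array([0.4539, 0.337 , 0.1689]), array([0.4799, 0.3503, 0.1889]), array([0.4333, 0.3267, 0.1312]), array([0.446 , 0.3375, 0.1792]))
(np.int64(137), array([0.4515, 0.3341, 0.1716]), array([0.4767, 0.3488, 0.1868]), array([0.4331, 0.3242, 0.1348]), array([0.4463, 0.3354, 0.1793]))
[    3   180   206   156 16089] [102. 262.] [0.482 0.543 0.067] [0.387 0.246 0.726]
[602 321  38  17 340] [628. 331.] [ 0.312 -0.629  0.326] [ 0.318 -0.856  0.   ]
```

```bash
python3 -c "
from plant import ctrl
print(ctrl.job_done())"
```

```text
the job is handed in; nothing more can be done
None
```

I pressed red, yellow and blue in that order, each for over a second at about 3 N and within about 3° of square. The probe is back in its stand, collar down and released, at 43.8 s. The depth images show it within 2 mm of its starting pose and nothing else moved, though the arm hid the worktop around the stand in that last overhead check.

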